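# Close a small vacuum chamber with an over-centre clamp

## Task

Put the blue lid on the small vacuum chamber, slip the extension bar fully onto the stub of the toggle clamp's lever while the lever is still up, and throw the clamp with it right over its dead point to the stop, so that it locks the lid down. Then take the bar off and lay it back on its mat, lengthwise along the middle; leave everything else where it is.

Things in the scene. Friction and masses are not known exactly. Their poses are not given: they have to be found in the camera images.
- fixture: Breadboard (90 x 255 x 10, on 28 high feet) with round vacuum chamber and toggle clamp. Origin on the table under the lever's pivot, z up; plate from y -50 to +205. Chamber axis at x 0, y +134; rim 76 high, radius 52, bore radius 43. The lever swings in the plane x = 0, pointing to -y. The lifted arm's foot hangs over the chamber at y +109, 123 high: bring the lid in below it, from the +y side.
- lid_seat (a point): Centre of the chamber's rim, 76 above the table, where the lid's origin comes to lie; axes as the fixture's. With the lid's ear pointing to +y here (away from the clamp) the lifted arm leaves the gripper room. A tall instrument's front stands behind at x = 0.62 of the world (its key juts to 0.59 at y = 0.42, 210 high).
- lid: Blue round lid, radius 50, 8 thick, 220 g, standing on its 5 deep spigot (radius 40, bevelled). Origin at the centre of the blue disc's underside (5 above the table at the start), z up. Steel boss (radius 12) in the middle up to z 16: the clamp's foot presses there. On an ear at +y stands a black upright grip, 30 along x, 14 along y, centred at y +60, from z 8 to z 34.
- lever_pivot (a point): Point on the hinge axis of the clamp's lever, 98 above the fixture's origin; the hinge axis is the x axis here.
- stub_root (a point): Centre of the collar face (radius 11) at the root of the lever's stub, 35 from the hinge axis. Its axes turn with the lever: -y runs out along the stub, x is the hinge axis; they equal the fixture's when the lever is level. The stub is a round steel rod, 12 in diameter, round nose, 60 long from the collar.
- stub_tip (a point): The tip of the stub, 95 from the hinge axis and 165 above the table while the lever is up (pass over it, a brush moves the lever); axes as stub_root's.
- lever (a joint): Lever angle, rad: 0 = up (stub 45 degrees above level, pointing away from the chamber), 0.785 = thrown (stub level, at the stop). With the lid on, the sprung foot meets the boss at about 0.45, the lever gets stiff (some 1.5 N m near 0.55: 12 N at the bar's middle, much for fingers on the stub), dead point at 0.70; past it it drops to the stop and stays. Elsewhere 0.25 N m of friction holds it.
- spindle: The clamp arm's sprung spindle with its black rubber foot (radius 10); origin at the middle of the foot's face. It presses with some 50 N on the lid's boss when the clamp is locked.
- bar: Extension bar: square steel tube, 21 x 21 outside, 200 long, 250 g, on the mat. Origin at its middle on its axis, y along it. +y end: open mouth, bare steel, inside 16 x 16, 100 deep (2 of play all round on the stub, so it rocks about 4 degrees before the lever follows). -y half: orange sleeve, closed. Fully home its mouth meets the collar, with the axes of stub_root.
- bar_mouth (a point): Centre of the bar's open mouth, at y = +100 of the bar; axes as the bar's.
- mat: Dark grey tool mat, 85 x 260 x 3, fixed; origin on the table under its middle, y lengthwise. The bar lying on it has its axis 14 above the table. Behind its right end stands the microscope: its body from x = 0.56, y = -0.30 of the world to the right, its eyepieces overhanging to x = 0.49 between y = -0.27 and -0.50, 290 and more above the table.
- oil_bottle: Amber dropper bottle, 30 in diameter, 86 high, standing behind the mat; a bystander. Origin at its foot.
- spare_dish: Small glass dish, 38 in diameter, 11 high, behind the bar's place of work; a bystander. Origin at its foot.
- objective_can: Clear canister with a black lid, 51 in diameter, 71 high, at the right; a bystander. Origin at its foot.

How it is judged:
By the outcome, as a careful person would: the job done as asked, in the order asked, and still so for the second after the job is handed in, with the robot touching nothing.
It also fails if it takes over 72 s, if anything falls off the work surface, if the arm or the gripper's body presses on something with over 40 N, if the wrist force passes 120 N, or if a joint passes its speed limit or range.

## Robot

A 6-joint arm with a two-finger parallel gripper is mounted at the origin on a cart in front of the work surface, level with it; the furniture and walls round the work are solid. World frame = base frame: x ahead of the robot, y to its left, z up, the work surface at z = 0. Lengths are in m, angles in rad, forces in N, time in s.
With the tool pointing down it reaches from about 0.35 to 0.875 m from the base axis. Payload 15.5 kg.
Tool frame: the origin (TCP) lies midway between the tips of the shut fingers; the grasp point (between the pads) lies 19 mm behind it; z points along the fingers, y is the direction in which the jaws open and shut (so a half turn about z gives the same grasp; the last joint's range is limited). The gripper opens to 85 mm and grips with 20 to 120 N. Pads are 22 mm wide; open, the fingers measure 114 mm over their backs; the gripper's body (76 mm by 85 mm) begins 54 mm behind the grasp point. The pads swing forward as they close: fully open they stand 13 mm farther back than shut.
Start: joints at [1.089, 0.494, 1.345, -0, 1.302, -0.096], TCP at [0.235, 0.579, 0.193] pointing down, gripper open.
Joint ranges: [-2.91, 2.91], [-0.82, 2.16], [0.22, 2.67], [-1.22, 4.37], [0.12, 2.79], [-3.08, 3.08]. Speed limits (rad/s): [1.89, 1.89, 2.57, 3.01, 3.01, 3.01].

## Interface

Orientations are given as a 3x3 rotation matrix whose columns are the frame's x, y, z axes.
In Python, from station import ctrl, vision gives the robot as it stands.
- The arm moves only by the tool apply_moves, never from a script. Its arguments are lists of equal length, an entry for each row: "rotation": the turn, a rotation vector about the tool's x, y, z in units of 6 degrees (1.0 is 6 degrees), a list of three; "travel": the shift along the tool's x, y, z in cm, a list of three; "jaw": the finger opening in cm, from 0 to 8.54. In form: {"rotation": [[ax, ay, az], ...], "travel": [[dx, dy, dz], ...], "jaw": [jaw, ...]}. A call has 1 to 5 rows; each row shifts and turns the commanded pose from where the row before left it, along the tool's axes as they then stand; what a row does not reach is not made up. A row lasts 1/8 s, in which the tool goes at most 62.5 mm and 10.7 degrees, less where a joint would pass 70% of its speed; a pose out of reach is approached as far as the arm can. A call with a gripper value outside its range is refused whole. The fingers move at their own pace and stop on an object; the grip force is fixed at half the most. Time passes only in rows, so rows that do not move let the fingers close. It gives the time, the measured TCP pose, the force and the opening at its end, in the units of the state.
- ctrl.read_state(): the state, without advancing time (a new reading comes with each control period).
- vision.read_camera(name): name is "scene" or "top" or "wrist"; returns (picture, depth): 420x560x3 uint8, red, green, blue; 420x560 float32, m along the optical axis (not along the pixel's ray), 0 where there is no reading.
- vision.camera_params(name): a dict with "fovy" (degrees; the focal length in pixels is half the picture's height over the tangent of half this angle, whatever the lens; pixels are square), "cx", "cy" (the principal point, pixels), "position" and "orientation" of the camera in the world; the wrist camera has in their place "tool_from_camera" (4x4, takes a point from camera to tool coordinates, whose origin is the TCP and whose axes are the flange's). Camera axes: x right, y up, looking along -z (the intrinsics and any distortion apply to the point x, -y, -z); pixel columns grow to the right and rows downward; lengths in m; the calibration is good to about 2 mm. A picture is of the moment at which its call begins: read the wrist's pose just before it. camera_params takes no time and is no camera call.
- ctrl.close_job(): hands the job in, once; it reports no verdict.
The state is a dict: "clock": time; "joint_pos": joint angles; "dq": joint speeds; "effort": joint torques, N m; "position": TCP position; "ee_rot": TCP orientation; "wrist_force": force on the tool from outside, world axes, zero at the start; "ft_torque": the same for the moment, N m; "finger_gap": finger opening in m.
Only numpy, scipy, OpenCV 4.12 (cv2) and the standard library are available. Lean on these libraries where they do the work, as an engineer would, in place of code of your own. Each camera call takes 0.05 s, during which the arm holds its last target.

## Working session

There is one attempt and no reset: what is moved stays moved. The work goes in short steps, Python scripts to look and compute and a tool call to move; the robot and the scene stay as the last step left them, time stands still between calls to the robot, and variables do not carry over. Pictures are saved under pics/ and viewed, and the job is handed in when it is done.

Besides the shell and the picture viewer there is one more tool, called as name(argument=value, ...), one argument or row to a line, values as JSON. apply_moves: Moves the arm, as the interface text tells. Its arguments: {"type":"object","properties":{"rotation":{"type":"array"},"travel":{"type":"array"},"jaw":{"type":"array"}},"required":["rotation","travel","jaw"]}

```bash
ls; mkdir -p pics; cat > h.py <<'E'
import numpy as np, cv2
from station import ctrl, vision
def grab(n,f):
    s=ctrl.read_state(); p,d=vision.read_camera(n)
    cv2.imwrite(f'pics/{f}.png',p[:,:,::-1]); np.savez(f'pics/{f}.npz',p=p,d=d,pos=s['position'],R=s['ee_rot'])
    return p,d
E
python3 - <<'E'
from h import *
for n in ['scene','top']:
    p,d=grab(n,n+'1'); print(n,vision.camera_params(n), (d>0).mean())
print(vision.camera_params('wrist'))
print(ctrl.read_state())
E
```

```text
pics
scene {'fovy': 50.621903435688935, 'cx': 285.1126630131173, 'cy': 211.60392008933167, 'position': array([ 0.07579205, -0.75304473,  1.07480609]), 'orientation': array([[ 0.84498526,  0.40020759, -0.35473059],
       [-0.53446985,  0.65489688, -0.53427713],
       [ 0.0184902 ,  0.64104911,  0.7672771 ]])} 0.9960246598639456
top {'fovy': 48.885699851176206, 'cx': 280.5371350764541, 'cy': 198.69748045693473, 'position': array([ 0.36825493, -0.08863543,  1.51924731]), 'orientation': array([[-0.01395147,  0.99559282, -0.09273771],
       [-0.99988604, -0.01442614, -0.00445003],
       [-0.00576827,  0.09266506,  0.99568063]])} 0.9958715986394557
{'fovy': 68.37513864325521, 'cx': 280.5497078573544, 'cy': 210.75373523438208, 'tool_from_camera': array([[ 5.48986815e-04,  9.58254394e-01,  2.85916448e-01,
         7.21926616e-02],
       [ 9.99999767e-01, -6.42230389e-04,  2.32352512e-04,
         4.71377067e-04],
       [ 4.06277047e-04,  2.85916254e-01, -9.58254523e-01,
        -1.79627459e-01],
       [ 0.00000000e+00,  0.00000000e+00,  0.00000000e+00,
         1.00000000e+00]])}
{'clock': 0.1, 'joint_pos': array([ 1.08951045e+00,  4.94153521e-01,  1.34607161e+00, -2.87269261e-05,
        1.30249574e+00, -9.54998598e-02]), 'dq': array([ 5.19188273e-04, -1.05596371e-04, -1.58674187e-03, -1.16772788e-03,
        4.64110263e-04,  8.88788813e-05]), 'effort': array([ 9.65538165e-04, -8.83601332e+01, -3.84563756e+01,  3.66508948e-05,
        5.45475312e-03, -4.73516923e-05]), 'position': array([0.23501466, 0.57873306, 0.19243888]), 'ee_rot': array([[-9.26505801e-01,  3.76280152e-01, -4.97721747e-04],
       [ 3.76280472e-01,  9.26505251e-01, -1.01287600e-03],
       [ 8.00166772e-05, -1.12571846e-03, -9.99999363e-01]]), 'wrist_force': array([-1.47643012,  0.89222561,  0.68038538]), 'ft_torque': array([-0.00098331, -0.00863673, -0.0024627 ]), 'finger_gap': 0.08510883423584235}
```

View pics/scene1.png

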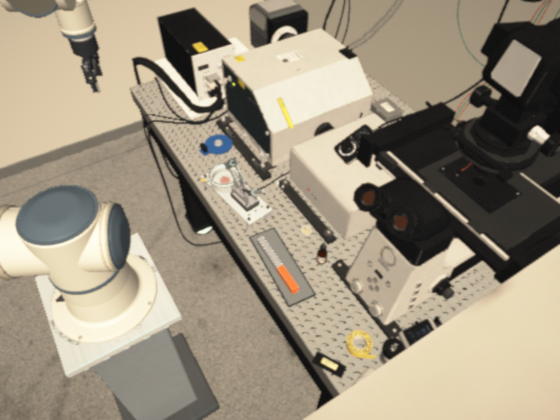

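View pics/top1.png

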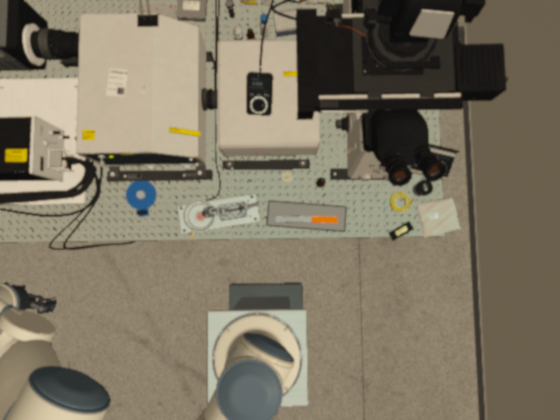

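```bash
cat >> h.py <<'E'
def params(n,pos=None,R=None):
    c=vision.camera_params(n); f=210/np.tan(np.radians(c['fovy']/2))
    if n=='wrist':
        T=c['tool_from_camera']; P=pos+R@T[:3,3]; O=R@T[:3,:3]
    else: P=c['position'];O=c['orientation']
    return f,c['cx'],c['cy'],P,O
def load(fn):
    z=np.load(f'pics/{fn}.npz'); return z['p'],z['d'],z['pos'],z['R']
def ray(n,fn,u,v):
    p,d,pos,R=load(fn); f,cx,cy,P,O=params(n,pos,R)
    return P,O@np.array([(u-cx)/f,-(v-cy)/f,-1.])
def pix(n,fn,u,v,z=None):
    P,r=ray(n,fn,u,v)
    if z is None:
        d=load(fn)[1]; return P+r*d[int(round(v)),int(round(u))]
    return P+r*(z-P[2])/r[2]
def proj(n,fn,X):
    p,d,pos,R=load(fn); f,cx,cy,P,O=params(n,pos,R)
    q=O.T@(np.asarray(X)-P); return cx+f*q[0]/-q[2], cy+f*q[1]/q[2]
def cloud(n,fn):
    p,d,pos,R=load(fn); f,cx,cy,P,O=params(n,pos,R)
    v,u=np.mgrid[:420,:560]; q=np.stack([(u-cx)/f,-(v-cy)/f,-np.ones_like(u,float)],-1)*d[...,None]
    return P+q@O.T
def crop(fn,u0,v0,u1,v1,k,out):
    im=cv2.imread(f'pics/{fn}.png')[v0:v1,u0:u1]; cv2.imwrite(f'pics/{out}.png',cv2.resize(im,None,fx=k,fy=k,interpolation=cv2.INTER_CUBIC))
E
python3 - <<'E'
from h import *
crop('top1',110,150,365,245,3,'c1')
crop('scene1',180,120,340,310,3,'c2')
for u,v in [(141,195),(120,220),(230,235),(355,230),(100,225),(141,212),(199,215),(268,203),(346,205),(346,230),(267,226),(320,182),(287,176)]: print(u,v,pix('top','top1',u,v).round(4))
E
```

```text
141 195 [0.5267 0.374  0.0193]
120 220 [ 0.4471  0.4495 -0.0042]
230 235 [ 0.3926  0.0859 -0.0029]
355 230 [ 0.4031 -0.3245  0.0005]
100 225 [ 0.4318  0.5178 -0.0103]
141 212 [0.4696 0.3667 0.0405]
199 215 [0.4566 0.1781 0.0523]
268 203 [ 0.4964 -0.0402 -0.0034]
346 205 [ 0.4861 -0.2979 -0.0044]
346 230 [ 0.4036 -0.2953 -0.0022]
267 226 [ 0.4203 -0.0362  0.0009]
320 182 [ 0.5539 -0.2073  0.0736]
287 176 [ 0.5832 -0.1042  0.0133]
```

View pics/c1.png

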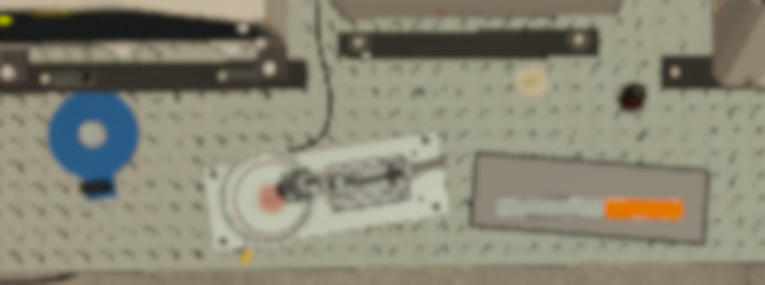

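View pics/c2.png

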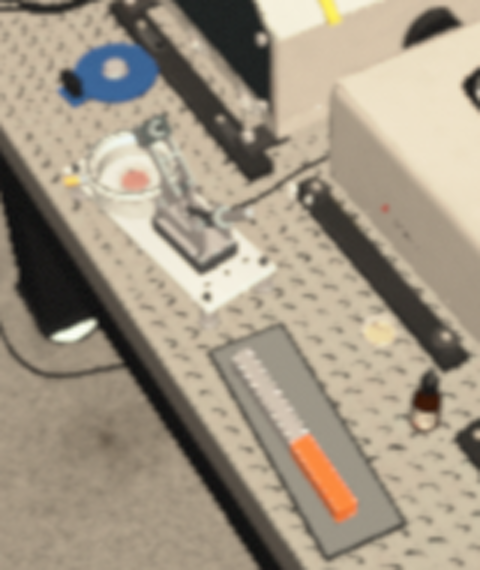

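```bash
cat >> h.py <<'E'
from scipy.spatial.transform import Rotation as Ro
def azR(az,tilt=0.):
    "tool down, tool x at azimuth az (deg); then tilt (deg) about world horizontal axis"
    a=np.radians(az); x=np.array([np.cos(a),np.sin(a),0]); z=np.array([0,0,-1.]); y=np.cross(z,x)
    return np.stack([x,y,z],1)
def plan(p1,R1,p0=None,R0=None,n=None):
    s=ctrl.read_state()
    if p0 is None: p0=s['position']
    if R0 is None: R0=s['ee_rot']
    p0=np.array(p0);p1=np.array(p1)
    rv=Ro.from_matrix(R0.T@R1).as_rotvec(degrees=True)
    if n is None: n=int(np.ceil(max(np.linalg.norm(rv)/10.2,np.linalg.norm(p1-p0)/0.055,1)))
    p,R=p0,R0; print('n',n)
    for i in range(n):
        r=np.round(Ro.from_matrix(R.T@R1).as_rotvec(degrees=True)/6/(n-i),2)
        t=np.round(R.T@(p1-p)*100/(n-i),2)
        p=p+R@(t/100); R=R@Ro.from_rotvec(r*6,degrees=True).as_matrix()
        print(list(map(float,r)),list(map(float,t)))
    print('end',p.round(4), 'err mm',((p-p1)*1e3).round(2))
E
python3 - <<'E'
from h import *
plan([0.47,0.37,0.22],azR(95))
E
```

```text
n 7
[-0.0, 0.0, 1.5] [-4.23, -1.5, -0.39]
[-0.0, 0.0, 1.5] [-4.42, -0.82, -0.39]
[-0.0, 0.0, 1.5] [-4.49, -0.12, -0.39]
[-0.0, 0.0, 1.5] [-4.45, 0.59, -0.39]
[-0.0, 0.0, 1.49] [-4.3, 1.27, -0.4]
[-0.0, 0.0, 1.5] [-4.06, 1.93, -0.39]
[-0.01, 0.01, 1.49] [-3.7, 2.54, -0.4]
end [0.47 0.37 0.22] err mm [0.03 0.04 0.03]
```

apply_moves(
  rotation=[
    [0,0,1.5],
    [0,0,1.5],
    [0,0,1.5],
    [0,0,1.5],
    [0,0,1.5],
  ],
  travel=[
    [-4.2,-1.5,-0.4],
    [-4.4,-0.8,-0.4],
    [-4.5,-0.1,-0.4],
    [-4.4,0.6,-0.4],
    [-4.3,1.3,-0.4],
  ],
  jaw=[8,8,8,8,8],
)

```text
clock: 0.72
position: [0.4037, 0.4299, 0.2129]
ee_rot: [[-0.384, 0.923, -0.0], [0.923, 0.384, -0.0], [-0.0, -0.001, -1.0]]
wrist_force: [0.5, -0.3, 0.4]
finger_gap: 0.0796
```

apply_moves(
  rotation=[
    [0,0,1.5],
    [0,0,1.5],
    [0,0,0],
  ],
  travel=[
    [-4.1,1.9,-0.4],
    [-3.7,2.5,-0.4],
    [0,0,0],
  ],
  jaw=[8,8,8],
)

```text
clock: 1.1
position: [0.4715, 0.3688, 0.2209]
ee_rot: [[-0.08, 0.997, 0.0], [0.997, 0.08, -0.0], [-0.0, 0.0, -1.0]]
wrist_force: [-0.4, 0.7, -0.7]
finger_gap: 0.0797
```

```bash
python3 - <<'E'
from h import *
grab('wrist','w1'); print(ctrl.read_state())
E
```

```text
{'clock': 1.15, 'joint_pos': array([5.66696056e-01, 4.30839543e-01, 1.37607975e+00, 7.89850728e-05,
       1.33511656e+00, 4.82982276e-01]), 'dq': array([ 0.04032857, -0.00359584,  0.01347716,  0.00495091, -0.00121246,
       -0.01254309]), 'effort': array([-3.54626767e+00, -8.30440593e+01, -3.99716914e+01, -3.64627121e-01,
       -3.38524883e-02,  5.17177340e-01]), 'position': array([0.47017263, 0.36985582, 0.2207086 ]), 'ee_rot': array([[-8.35976691e-02,  9.96499502e-01, -4.15153113e-04],
       [ 9.96499579e-01,  8.35976035e-02, -1.73137260e-04],
       [-1.37825388e-04, -4.28173774e-04, -9.99999899e-01]]), 'wrist_force': array([ 0.75245316,  0.23727092, -0.38511046]), 'ft_torque': array([ 0.00494728,  0.07653632, -0.04355091]), 'finger_gap': 0.07994328536053205}
```

View pics/w1.png

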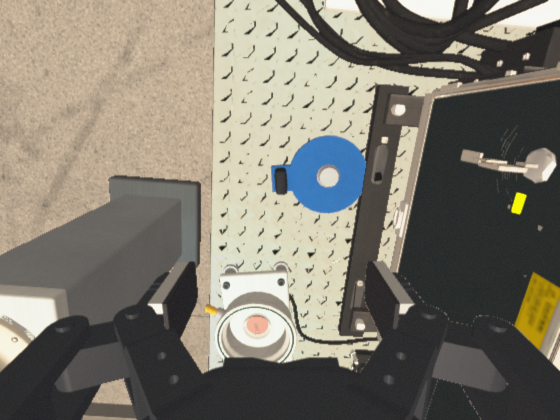

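```bash
python3 - <<'E'
from h import *
crop('w1',200,110,400,400,3,'c3')
crop('w1',255,120,385,230,6,'c4')
C=cloud('wrist','w1')
p=load('w1')[0].astype(int)
m=(p[...,2]>p[...,0]+60)&(C[...,2]<.1)&(C[...,2]>-.02)
print(m.sum(), np.median(C[m],0))
# rim of chamber: points by height
for u,v in [(240,240),(328,177),(328,150),(281,181),(255,325),(250,285)]: print(u,v,C[v,u].round(4))
E
```

```text
4394 [0.52832025 0.37916675 0.01163899]
240 240 [ 4.232e-01  2.752e-01 -2.000e-04]
328 177 [0.5309 0.3766 0.02  ]
328 150 [0.5281 0.4088 0.0117]
281 181 [0.4727 0.3704 0.0382]
255 325 [0.4539 0.1796 0.0545]
250 285 [0.4431 0.2275 0.0366]
```

View pics/c3.png

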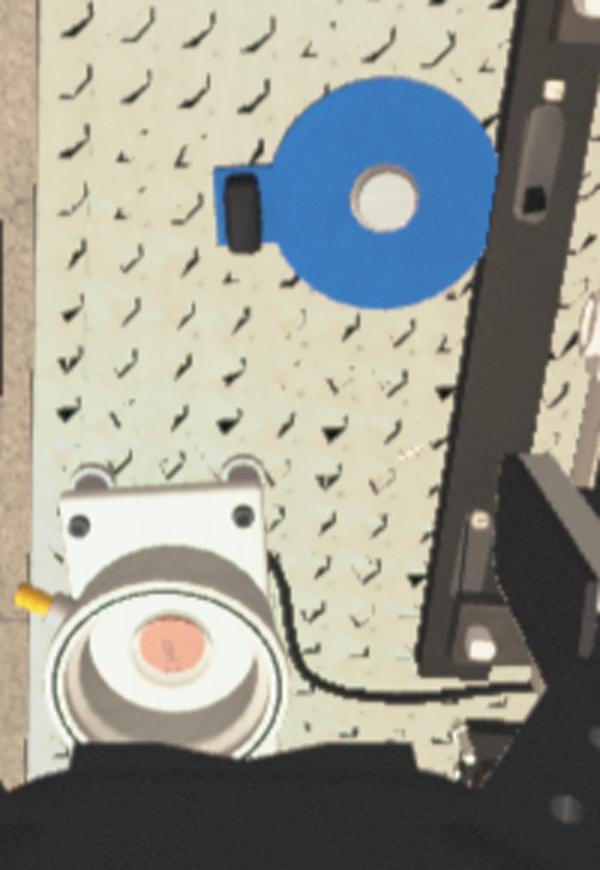

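View pics/c4.png

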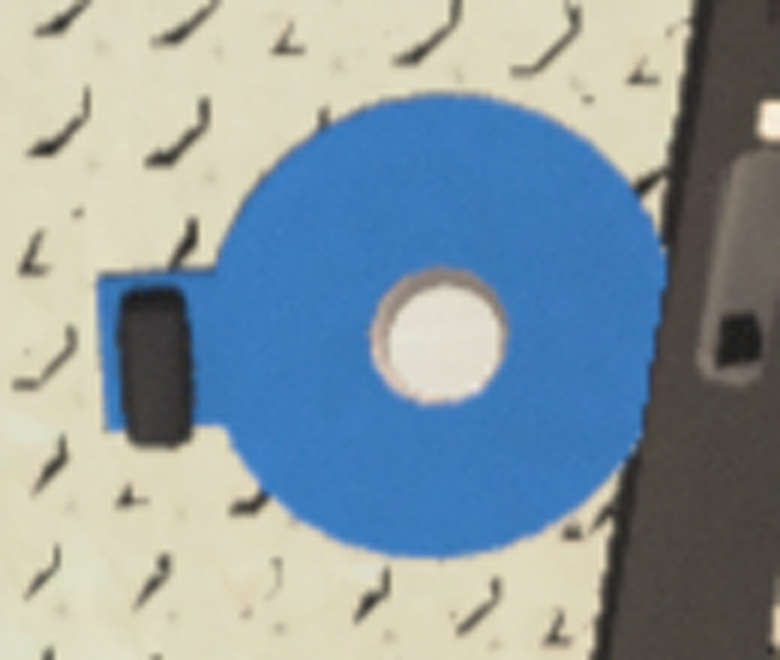

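```bash
python3 - <<'E'
from h import *
c=pix('wrist','w1',255+445/6,120+342/6,.021); print('boss',c)
b=pix('wrist','w1',255+441/6,120+322/6,.013)
C=cloud('wrist','w1')
p=load('w1')[0].astype(int)
m=(p[...,2]>p[...,0]+60)&(C[...,2]<.1)&(C[...,2]>-.02)
# circle fit of blue disc edge using top plane z=.013
mm=m.astype(np.uint8); mm=cv2.morphologyEx(mm,cv2.MORPH_CLOSE,np.ones((15,15)))
cn=max(cv2.findContours(mm,0,1)[0],key=cv2.contourArea)[:,0]
W=np.array([pix('wrist','w1',u,v,.013) for u,v in cn])
W=W[W[:,0]>.495]
A=np.c_[2*W[:,:2],np.ones(len(W))]; s=np.linalg.lstsq(A,(W[:,:2]**2).sum(1),rcond=None)[0]; print('disc',s[:2],np.sqrt(s[2]+s[0]**2+s[1]**2))
# grip top via corners
for q in [(122,290),(185,290),(192,440),(130,440)]: print(pix('wrist','w1',255+q[0]/6,120+q[1]/6,.039))
E
```

```text
boss [0.53214213 0.37685372 0.021     ]
disc [0.53056213 0.37735628] 0.04836508614327313
[0.46482237 0.38504353 0.039     ]
[0.47709289 0.38603478 0.039     ]
[0.48105863 0.35616945 0.039     ]
[0.46869548 0.35517078 0.039     ]
```

apply_moves(
  rotation=[
    [0,0,-0.3],
    [0,0,0],
    [0,0,0],
    [0,0,0],
    [0,0,0],
  ],
  travel=[
    [0.05,0.25,5],
    [0,0,5],
    [0,0,5],
    [0,0,3.5],
    [0,0,2],
  ],
  jaw=[4.5,4.5,4.5,4.5,4.5],
)

```text
clock: 1.78
position: [0.47, 0.3717, 0.0138]
ee_rot: [[-0.119, 0.993, -0.003], [0.993, 0.119, -0.001], [-0.001, -0.003, -1.0]]
wrist_force: [-0.6, -0.2, 0.6]
finger_gap: 0.0449
```

```bash
python3 - <<'E'
from h import *
grab('wrist','w2'); print(ctrl.read_state()['position'])
E
```

```text
[0.46928919 0.37117586 0.01213234]
```

View pics/w2.png

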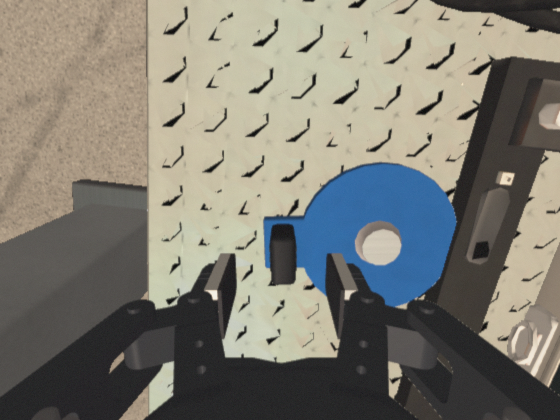

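apply_moves(
  rotation=[
    [0,0,0],
    [0,0,0],
  ],
  travel=[
    [0,0.3,-0.3],
    [0,0,0],
  ],
  jaw=[4.5,4.5],
)

```text
clock: 2.08
position: [0.4757, 0.3727, 0.0204]
ee_rot: [[-0.117, 0.993, 0.002], [0.993, 0.117, 0.001], [0.001, 0.002, -1.0]]
wrist_force: [0.6, -0.0, 0.6]
finger_gap: 0.0451
```

```bash
python3 - <<'E'
from h import *
s=ctrl.read_state(); print(s['position'],s['ee_rot'],s['dq'].round(3))
crop('w2',180,150,480,330,2.6,'c5')
C=cloud('wrist','w2');print(C[240,380],C[250,282],C[300,400])
E
```

```text
[0.47566179 0.37269574 0.02039518] [[-0.11735448  0.99308832  0.00187489]
 [ 0.99308955  0.11735225  0.00125946]
 [ 0.00103073  0.00200974 -0.99999745]] [-0.003 -0.003  0.009  0.    -0.007  0.002]
[0.5296847  0.3818105  0.02038348] [0.47108278 0.37593881 0.03790566] [0.55573678 0.33756056 0.01123019]
```

View pics/c5.png

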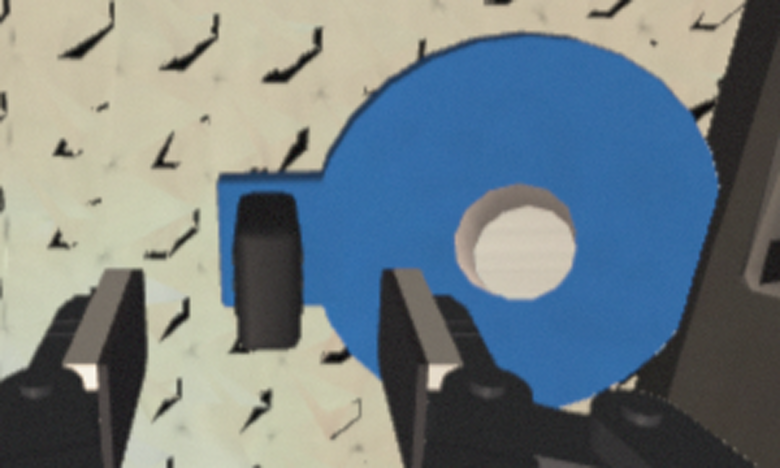

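```bash
python3 - <<'E'
from h import *
k=2.6
for q in [(240,235),(297,235),(300,346),(242,346),(270,291)]: print(pix('wrist','w2',180+q[0]/k,150+q[1]/k,.039))
print(pix('wrist','w2',180+525/k,150+252/k,.021))
E
```

```text
[0.46518077 0.38135221 0.039     ]
[0.47686024 0.38277393 0.039     ]
[0.48090372 0.35735236 0.039     ]
[0.46849084 0.35583499 0.039     ]
[0.4728861  0.36949733 0.039     ]
[0.53154152 0.37777297 0.021     ]
```

apply_moves(
  rotation=[
    [0,0,0],
    [0,0,0],
    [0,0,0],
    [0,0,0],
    [0,0,0],
  ],
  travel=[
    [-0.2,-0.3,0.4],
    [0,0,0],
    [0,0,0],
    [0,0,0],
    [0,0,0],
  ],
  jaw=[3,0.5,0.5,0.5,0.5],
)

```text
clock: 2.7
position: [0.4722, 0.3695, 0.015]
ee_rot: [[-0.117, 0.993, 0.0], [0.993, 0.117, 0.0], [0.0, 0.0, -1.0]]
wrist_force: [-0.2, 0.3, 0.0]
finger_gap: 0.0051
```

```bash
python3 - <<'E'
from h import *
grab('wrist','w3'); 
E
```

```text
(no output)
```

View pics/w3.png

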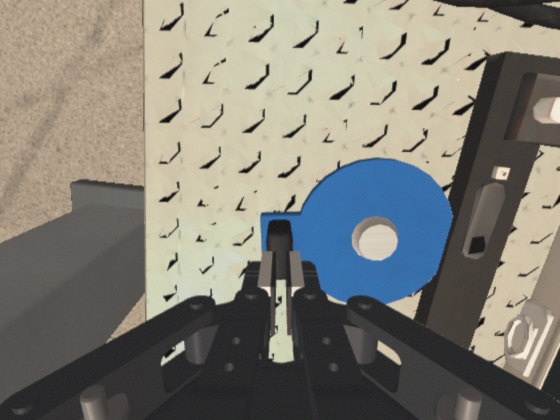

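```bash
python3 - <<'E'
from h import *
p,d,pos,R=load('w3'); print(pos)
for t in [(0,0,0),(0,0,-.019),(0.011,0,0),(.011,0.01,0),(0,0,-.04)]: print(t,proj('wrist','w3',pos+R@np.array(t)))
C=cloud('wrist','w3')
for u,v in [(279,262),(279,235),(265,262),(291,260),(268,300),(296,330),(380,238),(280,250)]: print(u,v,C[v,u].round(4), (R.T@(C[v,u]-pos)).round(4))
crop('w3',200,190,420,350,3.5,'c6')
E
```

```text
[0.47222403 0.36950766 0.01501628]
(0, 0, 0) (np.float64(279.35221446492653), np.float64(240.29005328281116))
(0, 0, -0.019) (np.float64(279.21775948032786), np.float64(252.98849352800164))
(0.011, 0, 0) (np.float64(279.3421797831194), np.float64(223.61633127875288))
(0.011, 0.01, 0) (np.float64(295.62741502868755), np.float64(223.62632636103345))
(0, 0, -0.04) (np.float64(279.03232540858005), np.float64(270.5015927004836))
279 262 [0.4726 0.3657 0.0376] [-0.0038 -0.0001 -0.0226]
279 235 [0.4707 0.3817 0.0376] [ 0.0122 -0.0001 -0.0225]
265 262 [0.4647 0.3796 0.0679] [ 0.0109 -0.0062 -0.0528]
291 260 [0.4764 0.3814 0.0666] [ 0.0114  0.0055 -0.0516]
268 300 [0.4673 0.3797 0.0978] [ 0.0107 -0.0037 -0.0828]
296 330 [0.4786 0.3698 0.0998] [-0.0005  0.0064 -0.0848]
380 238 [0.5328 0.3797 0.0188] [ 0.0031  0.0614 -0.0038]
280 250 [0.4723 0.3727 0.0369] [ 0.0031  0.0004 -0.0219]
```

View pics/c6.png

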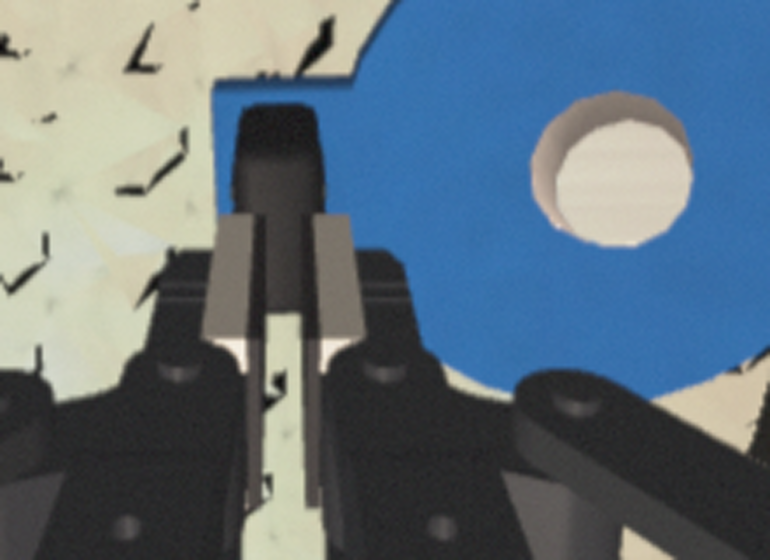

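```bash
python3 - <<'E'
from h import *
for f in ['w1','w2','w3']:
    p,d,pos,R=load(f); C=(cloud('wrist',f)-pos)@R
    m=(C[...,2]<-.03)&(abs(C[...,1])<.06)&(C[...,2]>-.15)&(d>0)
    v,u=np.nonzero(m); 
    q=C[m]; o=np.argsort(-q[:,2])[:4000:250]
    for i in o: print(f,u[i],v[i],q[i].round(4))
p,d,pos,R=load('w3');C=(cloud('wrist','w3')-pos)@R
for v in range(245,345,6): print(v,[tuple(C[v,u].round(3)) for u in (262,266,270,276)])
E
```

```text
w1 365 275 [ 0.0013  0.0411 -0.047 ]
w1 368 277 [ 0.0033  0.0408 -0.0526]
w1 166 273 [ 0.0068 -0.0503 -0.0554]
w1 373 270 [ 0.0095  0.0411 -0.0577]
w1 177 268 [ 0.0115 -0.0436 -0.0598]
w1 189 302 [-0.0038 -0.0392 -0.0618]
w1 390 273 [ 0.0113  0.0463 -0.0637]
w1 174 275 [ 0.0113 -0.043  -0.0656]
w1 149 287 [ 0.0068 -0.053  -0.0674]
w1 394 279 [ 0.0115  0.0461 -0.0691]
w1 379 310 [-0.0016  0.0408 -0.0709]
w1 180 303 [ 0.0026 -0.0392 -0.0724]
w1 379 333 [-0.0103  0.0406 -0.0738]
w1 148 297 [ 0.0071 -0.0502 -0.0753]
w1 414 299 [ 0.0073  0.0514 -0.0768]
w1 387 304 [ 0.006   0.0408 -0.0782]
w2 326 258 [ 0.0062  0.0234 -0.0387]
w2 233 254 [ 0.0117 -0.0216 -0.046 ]
w2 218 258 [ 0.0113 -0.0281 -0.0494]
w2 330 269 [ 0.0074  0.0232 -0.0526]
w2 357 272 [ 0.0074  0.0348 -0.0555]
w2 331 301 [-0.0056  0.0234 -0.0583]
w2 230 312 [-0.0096 -0.0217 -0.0608]
w2 228 294 [ 0.001  -0.0217 -0.0632]
w2 345 276 [ 0.0109  0.0272 -0.0656]
w2 221 278 [ 0.0111 -0.0233 -0.0677]
w2 351 281 [ 0.011   0.0288 -0.0698]
w2 219 284 [ 0.0111 -0.0232 -0.0724]
w2 220 288 [ 0.0109 -0.0223 -0.075 ]
w2 343 295 [ 0.0087  0.0245
[... 4209 characters left out ...]
float64(-0.103)), (np.float64(-0.0), np.float64(-0.005), np.float64(-0.084)), (np.float64(-0.006), np.float64(-0.003), np.float64(-0.077)), (np.float64(-0.077), np.float64(-0.003), np.float64(0.015))]
335 [(np.float64(0.012), np.float64(-0.005), np.float64(-0.103)), (np.float64(-0.003), np.float64(-0.005), np.float64(-0.084)), (np.float64(-0.083), np.float64(-0.007), np.float64(0.016)), (np.float64(-0.082), np.float64(-0.003), np.float64(0.015))]
341 [(np.float64(0.009), np.float64(-0.005), np.float64(-0.102)), (np.float64(-0.005), np.float64(-0.005), np.float64(-0.085)), (np.float64(-0.089), np.float64(-0.007), np.float64(0.017)), (np.float64(-0.088), np.float64(-0.003), np.float64(0.016))]
```

apply_moves(
  rotation=[
    [0,0,0],
    [0,0,0],
    [0,0,0],
    [0,0,0],
    [0,0,0],
  ],
  travel=[
    [0,0,0],
    [0,0,0],
    [0,0.05,2],
    [0,0,1.6],
    [0,0,0],
  ],
  jaw=[4.2,4.2,4.2,4.2,4.2],
)

```text
clock: 3.38
position: [0.4719, 0.369, -0.0222]
ee_rot: [[-0.117, 0.993, -0.002], [0.993, 0.117, -0.001], [-0.001, -0.002, -1.0]]
wrist_force: [-0.3, 0.2, 0.3]
finger_gap: 0.0423
```

```bash
python3 - <<'E'
from h import *
grab('wrist','w4'); crop('w4',180,170,440,360,3,'c7');print(ctrl.read_state()['position'])
E
```

```text
[ 0.47229375  0.36933368 -0.02144644]
```

View pics/c7.png

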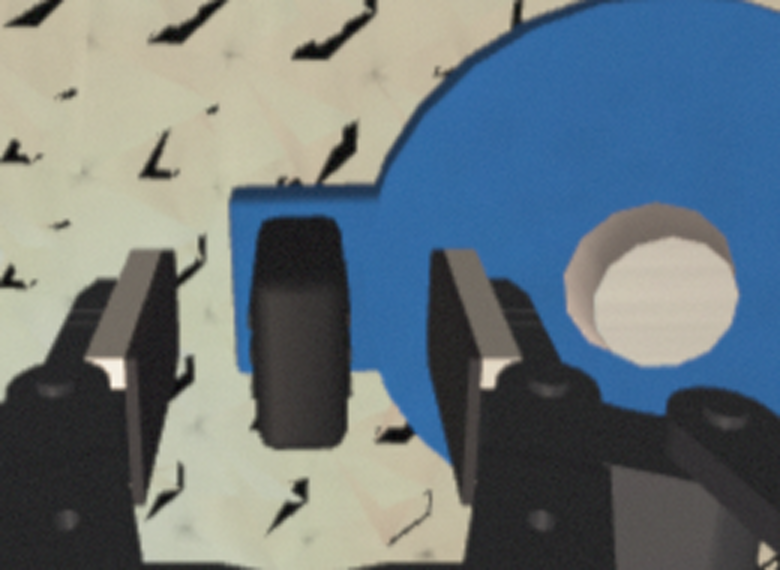

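apply_moves(
  rotation=[
    [0,0,0],
    [0,0,0],
    [0,0,0],
  ],
  travel=[
    [0,0,0],
    [0,0,0],
    [0,0,0],
  ],
  jaw=[0.5,0.5,0.5],
)

```text
clock: 3.8
position: [0.473, 0.3698, -0.0204]
ee_rot: [[-0.117, 0.993, 0.001], [0.993, 0.117, 0.001], [0.0, 0.001, -1.0]]
wrist_force: [-0.8, 0.1, 7.6]
finger_gap: 0.0128
```

```bash
python3 - <<'E'
from h import *
k=3
for q in [(62,493),(262,487),(79,526),(243,516)]: print(pix('wrist','w1',200+q[0]/k,110+q[1]/k,.038))
W=np.array([pix('wrist','w1',200+a/k,110+b/k,.076) for a,b in [(45,680),(60,632),(100,598),(167,584),(230,600),(272,632),(288,675)]]);print(W)
A=np.c_[2*W[:,:2],np.ones(len(W))]; s=np.linalg.lstsq(A,(W[:,:2]**2).sum(1),rcond=None)[0]; print('rim',s[:2],np.sqrt(s[2]+s[0]**2+s[1]**2))
plan([0.45,0.36,0.16],azR(8),p0=[0.473,0.3698,-0.0204],R0=azR(96.7))
E
```

```text
[0.40424829 0.24091065 0.038     ]
[0.49066089 0.25079459 0.038     ]
[0.41210558 0.22535292 0.038     ]
[0.48358646 0.23607195 0.038     ]
[[0.40589138 0.17476897 0.076     ]
 [0.41153674 0.19861935 0.076     ]
 [0.42723966 0.21597395 0.076     ]
 [0.45382855 0.22463228 0.076     ]
 [0.47962642 0.21926922 0.076     ]
 [0.49789782 0.20559363 0.076     ]
 [0.50639268 0.18536022 0.076     ]]
rim [0.45677936 0.17394521] 0.05116256636442805
n 9
[0.0, 0.0, 1.64] [-0.08, -0.27, -2.0]
[0.0, 0.0, 1.64] [-0.12, -0.25, -2.01]
[0.0, 0.0, 1.64] [-0.16, -0.22, -2.0]
[0.0, 0.0, 1.64] [-0.2, -0.19, -2.01]
[0.0, 0.0, 1.64] [-0.23, -0.16, -2.0]
[0.0, 0.0, 1.65] [-0.25, -0.11, -2.01]
[0.0, 0.0, 1.64] [-0.27, -0.07, -2.0]
[0.0, 0.0, 1.65] [-0.28, -0.02, -2.0]
[0.0, 0.0, 1.64] [-0.28, 0.02, -2.01]
end [0.45 0.36 0.16] err mm [-0.01  0.02  0.  ]
```

apply_moves(
  rotation=[
    [0,0,0],
    [0,0,0],
    [0,0,0],
    [0,0,0],
    [0,0,0],
  ],
  travel=[
    [0,0,-2],
    [0,0,-5],
    [-2,-0.5,-5.5],
    [-3,-0.5,-5.5],
    [-2,-0.5,-5],
  ],
  jaw=[0.5,0.5,0.5,0.5,0.5],
)

```text
clock: 4.42
position: [0.4656, 0.2973, 0.2107]
ee_rot: [[-0.116, 0.993, 0.0], [0.993, 0.116, 0.0], [0.0, 0.0, -1.0]]
wrist_force: [-0.4, 0.2, -2.5]
finger_gap: 0.0126
```

apply_moves(
  rotation=[
    [0,0,0],
    [0,0,0],
    [0,0,0],
  ],
  travel=[
    [-1,0,-4],
    [0,0,0],
    [0,0,0],
  ],
  jaw=[0.5,0.5,0.5],
)

```text
clock: 4.8
position: [0.4666, 0.2884, 0.2479]
ee_rot: [[-0.117, 0.993, -0.001], [0.993, 0.117, -0.0], [-0.0, -0.001, -1.0]]
wrist_force: [0.2, 0.3, -2.7]
finger_gap: 0.0127
```

```bash
python3 - <<'E'
from h import *
grab('wrist','w5'); s=ctrl.read_state();print(s['position'],s['wrist_force'],s['finger_gap'])
E
```

```text
[0.46632322 0.2884178  0.24741448] [ 0.5364775  -0.09273075 -1.55137614] 0.012973881488521575
```

View pics/w5.png

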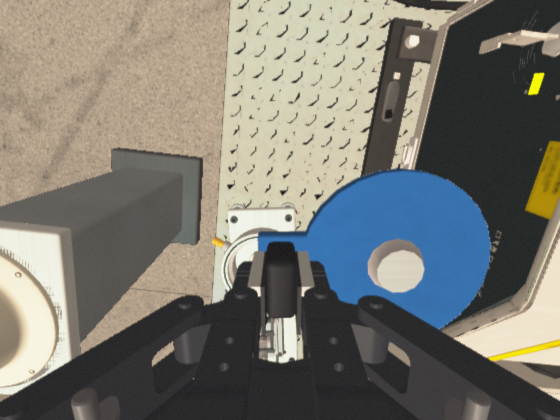

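```bash
python3 - <<'E'
from h import *
crop('w5',200,190,320,290,6,'c8')
p,d,pos,R=load('w5'); W=cloud('wrist','w5'); C=(W-pos)@R
q=p.astype(int); m=(q[...,2]>q[...,0]+60)&(C[...,2]<0.05)&(d<.3)&(d>0)
m=cv2.erode(m.astype(np.uint8),np.ones((5,5)))>0
A=np.c_[C[m][:,:2],np.ones(m.sum())]; s=np.linalg.lstsq(A,C[m][:,2],rcond=None)[0]; print('plane tool z=',s, m.sum())
b=[C[v,u] for u,v in [(400,268),(395,260),(405,275)]]; print(b)
E
```

```text
plane tool z= [ 0.00014476  0.00204112 -0.03198847] 15205
[array([ 0.001629  ,  0.0601885 , -0.04039967]), array([ 0.00583267,  0.05736812, -0.04007542]), array([-0.00235014,  0.06321225, -0.04020365])]
```

View pics/c8.png

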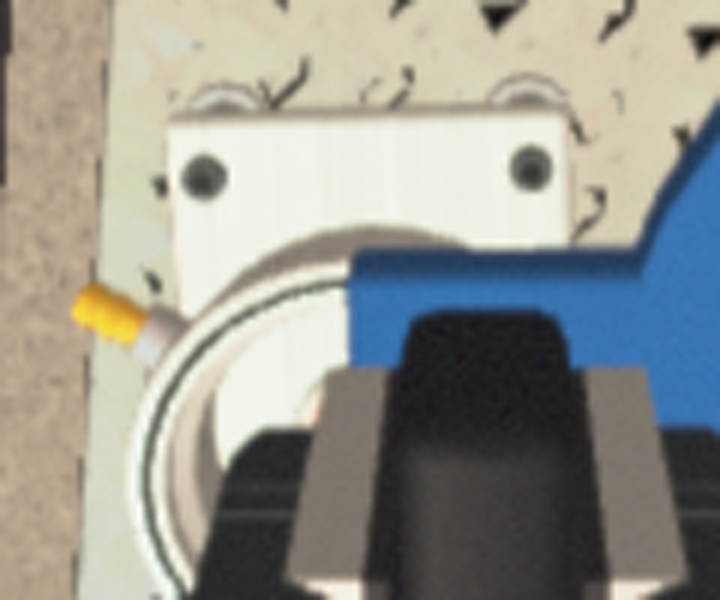

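```bash
python3 - <<'E'
from h import *
k=6
P=[pix('wrist','w5',200+a/k,190+b/k,.038) for a,b in [(168,122),(568,105),(205,177),(531,167)]]
for a in P: print(a)
for i in (0,2): print(np.degrees(np.arctan2(*(P[i+1]-P[i])[1::-1])), (P[i]+P[i+1])/2)
W=np.array([pix('wrist','w5',200+a/k,190+b/k,.076) for a,b in [(130,480),(145,420),(180,350),(230,300),(290,272),(345,260),(150,560)]])
for r in [.052]:
    from scipy.optimize import least_squares
    s=least_squares(lambda c:np.hypot(W[:,0]-c[0],W[:,1]-c[1])-r,[.457,.174]); print(s.x,s.fun)
crop('w5',375,235,445,305,8,'c9')
E
```

```text
[0.40346464 0.23766467 0.038     ]
[0.49000893 0.25180264 0.038     ]
[0.41246234 0.22595238 0.038     ]
[0.48375212 0.23672619 0.038     ]
9.277943871021503 [0.44673679 0.24473366 0.038     ]
8.593912179521842 [0.44810723 0.23133928 0.038     ]
[0.45882962 0.17429474] [ 6.25343662e-04 -6.95073079e-04 -3.02550060e-04  3.61089887e-04
  8.27545815e-05  1.59770343e-05  3.84771261e-05]
```

View pics/c9.png

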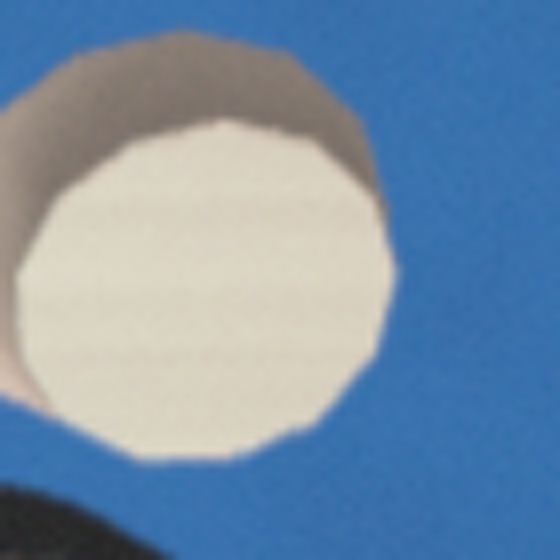

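```bash
python3 - <<'E'
from h import *
p,d,pos,R=load('w5'); f,cx,cy,P,O=params('wrist',pos,R)
P,r=ray('wrist','w5',400.9,271.5); r=R.T@r; t=R.T@(P-pos); print(t+r*(-.040-t[2])/r[2])
plan([0.438,0.313,0.20],azR(8))
plan([0.438,0.313,0.20],azR(8),n=1,p0=[0.438,0.313,0.20],R0=azR(8))
E
```

```text
[-0.00051146  0.06102492 -0.04      ]
n 9
[-0.0, 0.0, 1.64] [0.31, -0.28, 0.53]
[-0.0, 0.0, 1.64] [0.26, -0.33, 0.53]
[-0.0, 0.0, 1.64] [0.2, -0.37, 0.53]
[-0.0, 0.0, 1.64] [0.13, -0.39, 0.53]
[-0.0, 0.0, 1.64] [0.06, -0.41, 0.52]
[-0.0, 0.01, 1.65] [-0.01, -0.42, 0.53]
[-0.0, 0.0, 1.64] [-0.08, -0.41, 0.52]
[-0.0, 0.01, 1.65] [-0.15, -0.38, 0.53]
[-0.0, 0.0, 1.64] [-0.22, -0.35, 0.52]
end [0.438 0.313 0.2  ] err mm [ 0.01 -0.03  0.04]
n 1
[0.0, 0.0, 0.0] [0.0, 0.0, 0.0]
end [0.438 0.313 0.2  ] err mm [0. 0. 0.]
```

apply_moves(
  rotation=[
    [0,0,1.64],
    [0,0,1.64],
    [0,0,1.64],
    [0,0,1.64],
    [0,0,1.64],
  ],
  travel=[
    [0.3,-0.3,0.5],
    [0.25,-0.3,0.5],
    [0.2,-0.4,0.5],
    [0.1,-0.4,0.5],
    [0.1,-0.4,0.5],
  ],
  jaw=[0.5,0.5,0.5,0.5,0.5],
)

```text
clock: 5.48
position: [0.4504, 0.3022, 0.2219]
ee_rot: [[0.68, 0.734, -0.003], [0.734, -0.68, -0.001], [-0.003, -0.001, -1.0]]
wrist_force: [0.6, 0.7, -1.7]
finger_gap: 0.0126
```

apply_moves(
  rotation=[
    [0,0,1.64],
    [0,0,1.65],
    [0,0,1.65],
    [0,0,1.65],
    [0,0,0],
  ],
  travel=[
    [0,-0.4,0.5],
    [-0.1,-0.4,0.5],
    [-0.15,-0.4,0.5],
    [-0.2,-0.35,0.5],
    [0,0,0],
  ],
  jaw=[0.5,0.5,0.5,0.5,0.5],
)

```text
clock: 6.1
position: [0.438, 0.3129, 0.2021]
ee_rot: [[0.99, 0.14, -0.003], [0.14, -0.99, -0.001], [-0.003, 0.001, -1.0]]
wrist_force: [0.1, 0.5, -2.0]
finger_gap: 0.0125
```

```bash
python3 - <<'E'
from h import *
grab('wrist','w6'); s=ctrl.read_state();print(s['position'],s['ee_rot'])
E
```

```text
[0.43837345 0.31289444 0.20261417] [[ 9.89728475e-01  1.42948490e-01 -1.80982566e-03]
 [ 1.42946731e-01 -9.89729808e-01 -1.06753645e-03]
 [-1.94384112e-03  7.97862557e-04 -9.99997792e-01]]
```

View pics/w6.png

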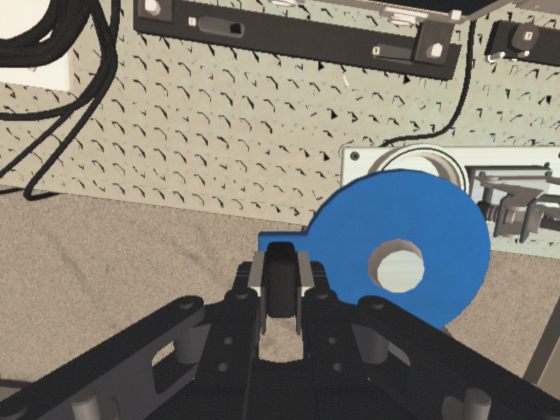

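```bash
python3 - <<'E'
from h import *
crop('w6',330,130,560,270,3.4,'c10')
E
```

```text
(no output)
```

View pics/c10.png

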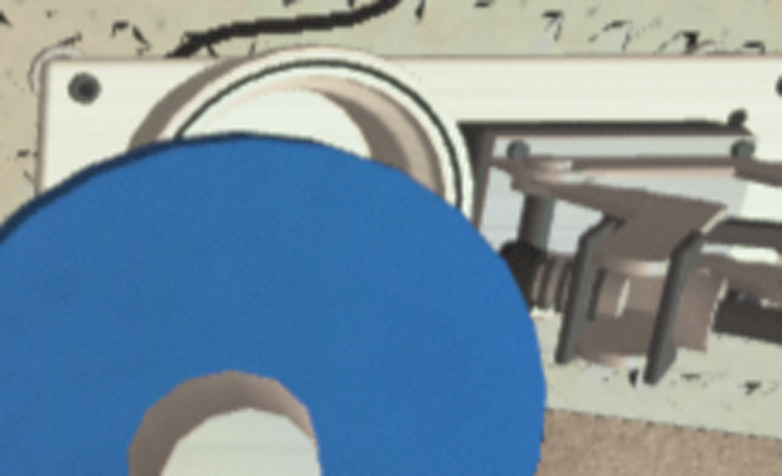

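```bash
python3 - <<'E'
from h import *
from scipy.optimize import least_squares
k=3.4
P=[pix('wrist','w6',330+a/k,130+b/k,.038) for a,b in [(50,62),(775,57),(85,88),(782,87)]]
for i in (0,2): print(P[i],P[i+1],np.degrees(np.arctan2(*(P[i+1]-P[i])[1::-1]))+90)
W=np.array([pix('wrist','w6',330+a/k,130+b/k,.076) for a,b in [(225,65),(275,50),(320,46),(370,55),(420,85),(455,135),(472,190)]])
s=least_squares(lambda c:np.hypot(W[:,0]-c[0],W[:,1]-c[1])-.052,[.457,.174]); print(s.x,s.fun)
E
```

```text
[0.48922981 0.24906984 0.038     ] [0.52351522 0.0183997  0.038     ] 8.454204194880916
[0.48267667 0.23617564 0.038     ] [0.51471116 0.01234767 0.038     ] 8.14492044433257
[0.4553917  0.17607371] [ 8.25167035e-04 -6.99301065e-05 -1.77809888e-04 -1.75765694e-04
 -3.37310377e-04 -4.86371481e-04  1.08066049e-03]
```

apply_moves(
  rotation=[
    [0,0,0],
    [0,0,0],
    [0,0,0],
    [0,0,0],
    [0,0,0],
  ],
  travel=[
    [-0.15,0,4],
    [0,0,5],
    [0,0,3],
    [0,0,1.6],
    [0,0,0],
  ],
  jaw=[0.5,0.5,0.5,0.5,0.5],
)

```text
clock: 6.78
position: [0.4368, 0.3123, 0.0665]
ee_rot: [[0.99, 0.142, -0.002], [0.142, -0.99, -0.001], [-0.002, 0.001, -1.0]]
wrist_force: [0.6, -0.0, -1.7]
finger_gap: 0.0127
```

apply_moves(
  rotation=[
    [0,0,0],
    [0,0,0],
    [0,0,0],
    [0,0,0],
    [0,0,0],
  ],
  travel=[
    [0,1.5,0],
    [0,2.5,0],
    [0,2.4,0],
    [0,1.5,0],
    [0,0,0],
  ],
  jaw=[0.5,0.5,0.5,0.5,0.5],
)

```text
clock: 7.4
position: [0.4489, 0.2336, 0.0682]
ee_rot: [[0.991, 0.137, 0.001], [0.137, -0.991, 0.0], [0.001, -0.0, -1.0]]
wrist_force: [0.4, 0.2, -1.0]
finger_gap: 0.0126
```

```bash
python3 - <<'E'
from h import *
grab('wrist','w7'); grab('scene','s7'); s=ctrl.read_state();print(s['position'],s['ee_rot'],s['wrist_force'])
E
```

```text
[0.44870371 0.23473563 0.06799299] [[ 9.90389032e-01  1.38308394e-01  5.94348018e-04]
 [ 1.38308198e-01 -9.90389173e-01  3.59680486e-04]
 [ 6.38382672e-04 -2.74020405e-04 -9.99999759e-01]] [-0.3888749   0.11048023 -1.63562576]
```

View pics/w7.png

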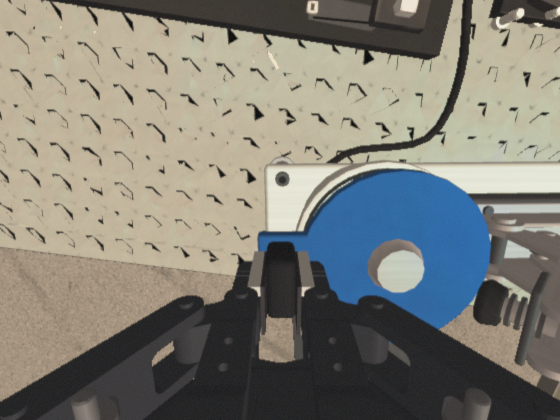

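```bash
python3 - <<'E'
from h import *
crop('w7',250,140,560,400,2.5,'c11')
W=cloud('wrist','w7'); c,s=np.cos(np.radians(8.3)),np.sin(np.radians(8.3))
ch=np.array([.4565,.174])
for u,v in [(400,268),(481,300),(490,310),(488,285),(495,300),(510,300),(500,215),(550,370),(540,250),(360,165)]:
    q=W[v,u]; e=q[:2]-ch; print(u,v,q.round(4),'fix x %.1f y %.1f z %.1f'%(1e3*(e@[c,s]),134+1e3*(e@[-s,c]),1e3*q[2]))
E
```

```text
400 268 [0.4589 0.1747 0.1078] fix x 2.5 y 134.3 z 107.8
481 300 [0.4631 0.1538 0.1384] fix x 3.7 y 113.0 z 138.4
490 310 [0.4607 0.151  0.1411] fix x 0.8 y 110.6 z 141.1
488 285 [0.469  0.1512 0.136 ] fix x 9.0 y 109.6 z 136.0
495 300 [0.4644 0.149  0.1393] fix x 4.2 y 108.1 z 139.3
510 300 [0.466  0.1443 0.1407] fix x 5.1 y 103.2 z 140.7
500 215 [0.4854 0.1077 0.0735] fix x 19.1 y 64.3 z 73.5
550 370 [0.4524 0.1406 0.1617] fix x -8.9 y 101.6 z 161.7
540 250 [0.4776 0.1079 0.1067] fix x 11.3 y 65.5 z 106.7
360 165 [0.5029 0.1959 0.0734] fix x 49.1 y 148.9 z 73.4
```

View pics/c11.png

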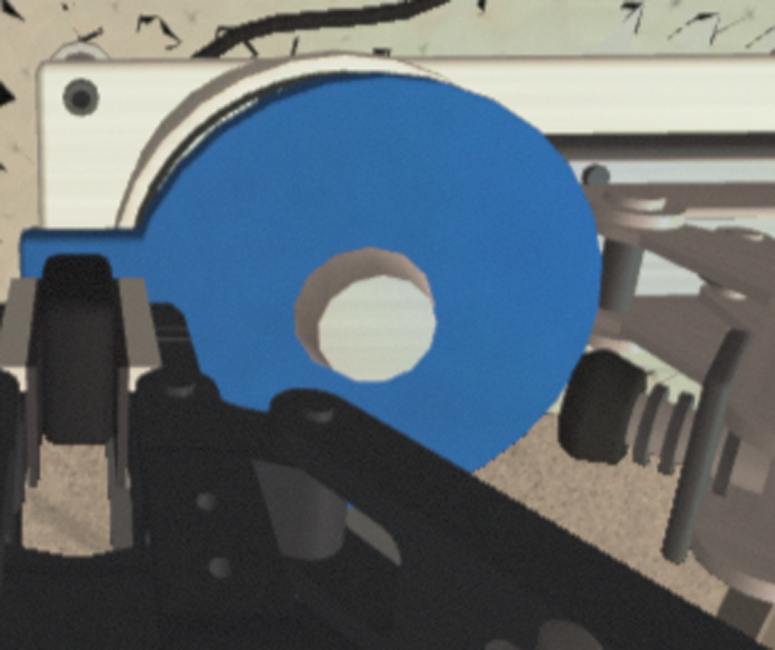

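```bash
python3 - <<'E'
from h import *
from scipy.optimize import least_squares
k=2.5
crop('w7',285,150,445,240,4.8,'c12')
P,r=ray('wrist','w7',400.8,271.5)
p,d,pos,R=load('w7');print('boss',pix('wrist','w7',400.8,271.5,pos[2]+.040))
E
```

```text
boss [0.45723673 0.17398659 0.10822975]
```

View pics/c12.png

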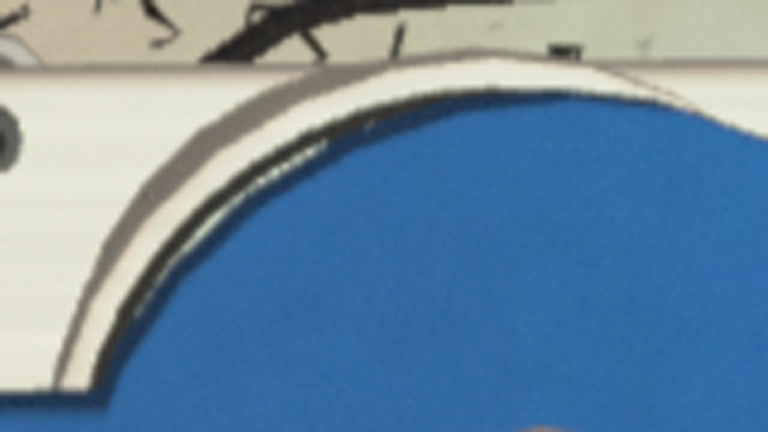

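```bash
python3 - <<'E'
from h import *
from scipy.optimize import least_squares
k=4.8
W=np.array([pix('wrist','w7',285+a/k,150+b/k,.076) for a,b in [(58,385),(98,290),(160,205),(240,140),(330,93),(410,67),(490,55),(580,64),(650,90)]])
s=least_squares(lambda c:np.hypot(W[:,0]-c[0],W[:,1]-c[1])-.052,[.457,.174]); print(s.x,s.fun)
E
```

```text
[0.45548491 0.173575  ] [-5.62197301e-06 -8.70359634e-05  6.12380311e-05 -1.43172329e-04
 -1.51857094e-04  1.09914963e-04  4.43944261e-04  1.95437568e-04
 -5.16086280e-04]
```

apply_moves(
  rotation=[
    [0,0,0],
    [0,0,0],
    [0,0,0],
    [0,0,0],
    [0,0,0],
  ],
  travel=[
    [-0.15,0,0.4],
    [0,0,0.5],
    [0,0,0.4],
    [0,0,0.2],
    [0,0,0],
  ],
  jaw=[0.5,0.5,0.5,0.5,0.5],
)

```text
clock: 8.12
position: [0.4468, 0.2343, 0.0525]
ee_rot: [[0.99, 0.138, -0.0], [0.138, -0.99, -0.0], [-0.0, 0.0, -1.0]]
wrist_force: [-0.5, -0.5, -1.6]
finger_gap: 0.0126
```

apply_moves(
  rotation=[
    [0,0,0],
    [0,0,0],
  ],
  travel=[
    [0,0,0.15],
    [0,0,0],
  ],
  jaw=[0.5,0.5],
)

```text
clock: 8.38
position: [0.447, 0.2343, 0.0512]
ee_rot: [[0.99, 0.138, 0.0], [0.138, -0.99, 0.0], [0.0, -0.0, -1.0]]
wrist_force: [-0.0, 0.0, -2.4]
finger_gap: 0.0124
```

```bash
python3 - <<'E'
from h import *
grab('wrist','w8'); s=ctrl.read_state();print(s['position'],s['wrist_force'])
crop('w8',250,140,560,400,2.5,'c13')
p,d,pos,R=load('w8'); C=cloud('wrist','w8'); q=p.astype(int); m=(q[...,2]>q[...,0]+60)&(d<.35)&(d>0)
m=cv2.erode(m.astype(np.uint8),np.ones((5,5)))>0
A=np.c_[C[m][:,:2]-[.456,.174],np.ones(m.sum())]; print(np.linalg.lstsq(A,C[m][:,2],rcond=None)[0])
E
```

```text
[0.4469548  0.23429388 0.05119314] [-0.02234849 -0.9243194  -0.83353109]
[-0.00067154  0.00120397  0.08306799]
```

View pics/c13.png

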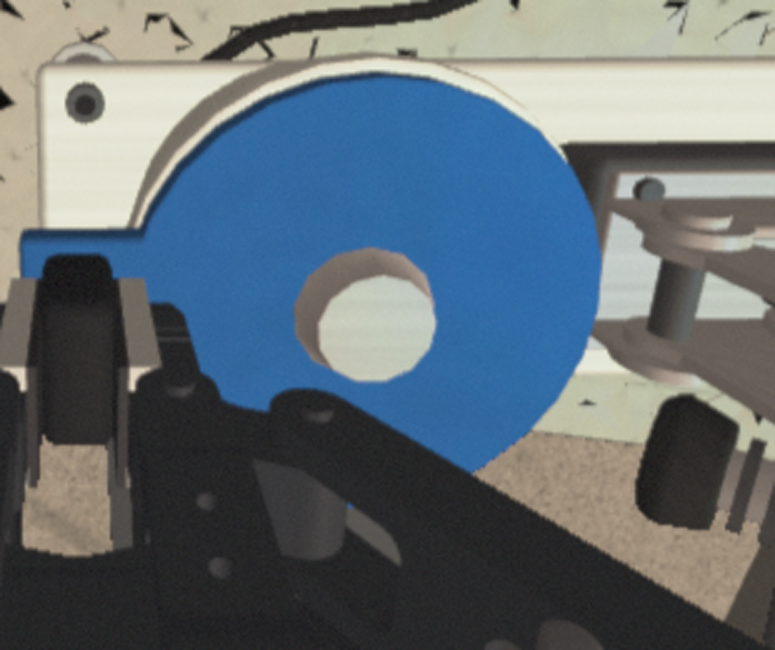

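apply_moves(
  rotation=[
    [0,0,0],
    [0,0,0],
    [0,0,0],
    [0,0,0],
    [0,0,0],
  ],
  travel=[
    [0,0,0],
    [0,0,0],
    [0,0,-2.5],
    [0,0,-4],
    [0,-1,-5],
  ],
  jaw=[3.2,3.2,3.2,3.2,3.2],
)

```text
clock: 9.05
position: [0.445, 0.2437, 0.167]
ee_rot: [[0.99, 0.138, -0.002], [0.138, -0.99, -0.001], [-0.002, 0.001, -1.0]]
wrist_force: [1.0, 0.9, -0.7]
finger_gap: 0.032
```

apply_moves(
  rotation=[
    [0,0,0],
    [0,0,0],
    [0,0,0],
  ],
  travel=[
    [0,0,-5],
    [0,0,-1],
    [0,0,0],
  ],
  jaw=[4,4,4],
)

```text
clock: 9.43
position: [0.4456, 0.2442, 0.2262]
ee_rot: [[0.99, 0.138, 0.001], [0.138, -0.99, 0.0], [0.001, -0.0, -1.0]]
wrist_force: [0.4, 0.6, 0.1]
finger_gap: 0.0401
```

```bash
python3 - <<'E'
from h import *
grab('wrist','w9'); s=ctrl.read_state();print(s['position'],s['ee_rot'])
E
```

```text
[0.44512137 0.24398558 0.22530199] [[ 9.90384081e-01  1.38341790e-01 -9.59317514e-04]
 [ 1.38341496e-01 -9.90384519e-01 -3.67284750e-04]
 [-1.00090404e-03  2.31039550e-04 -9.99999472e-01]]
```

View pics/w9.png

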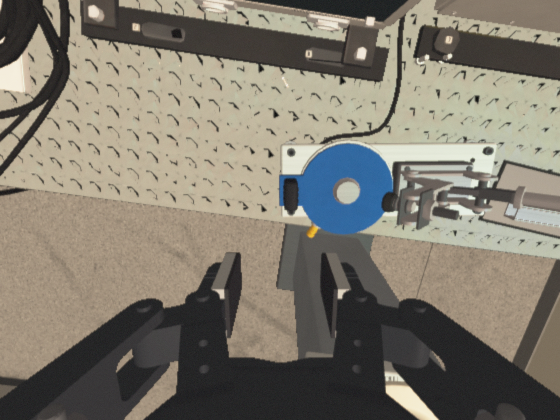

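```bash
python3 - <<'E'
from h import *
crop('w9',270,125,560,250,2.7,'c14')
E
```

```text
(no output)
```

View pics/c14.png

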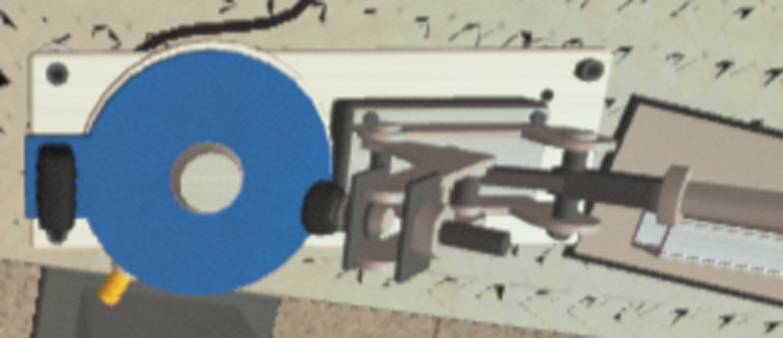

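```bash
python3 - <<'E'
from h import *
from scipy.optimize import least_squares
k=2.7
px=lambda a,b,z:pix('wrist','w9',270+a/k,125+b/k,z)
A=px(30,53,.038);B=px(612,50,.038);C=px(34,248,.038);b=px(208,180,.092)
print(A,B,C,b)
loc=np.array([[.045,.205],[.045,-.05],[-.045,.205]]);W=np.array([A,B,C])[:,:2]
def f(s):
    c,n=np.cos(s[2]),np.sin(s[2]); return ((loc@np.array([[c,n],[-n,c]]))+s[:2]-W).ravel()
s=least_squares(f,[.474,.041,.14]); print(s.x,np.degrees(s.x[2]),s.fun*1e3)
c,n=np.cos(s.x[2]),np.sin(s.x[2]); print('chamber',s.x[0]-n*.134,s.x[1]+c*.134)
M=cloud('wrist','w9')
for u,v in [(530,197),(550,198),(525,195),(465,190)]: 
    q=M[v,u]; e=q[:2]-s.x[:2]; print(u,v,q.round(4),(e@[c,n]*1e3).round(1),(e@[-n,c]*1e3).round(1))
E
```

```text
[0.48964299 0.24968963 0.038     ] [0.52583059 0.00088878 0.038     ] [0.40226695 0.2355158  0.038     ] [0.45584559 0.17576123 0.092     ]
[0.47517859 0.04112545 0.14584288] 8.35618123199864 [ 0.26595699  0.79918811  1.13658485 -2.69282371 -1.40254184  1.8936356 ]
chamber 0.45570485004497907 0.17370287803357445
530 197 [0.4818 0.0173 0.1295] 3.1 -24.5
550 198 [0.4847 0.0078 0.1393] 4.5 -34.4
525 195 [0.4824 0.019  0.1252] 3.9 -23.0
465 190 [0.4752 0.0572 0.0959] 2.3 16.0
```

```bash
python3 - <<'E'
from h import *
k=3
for n,q,z in [('mat',(477,153),.003),('mat',(708,170),.003),('mat',(703,242),.003),('mat',(471,226),.003),('bar+',(497,208),.0245),('orange0',(605,208),.0245),('bar-',(684,210),.0245)]:
    print(n,pix('top','top1',110+q[0]/k,150+q[1]/k,z))
plan([0.45,-0.10,0.20],azR(93))
E
```

```text
mat [ 0.50241031 -0.04374172  0.003     ]
mat [ 0.48004619 -0.29671537  0.003     ]
mat [ 0.40139898 -0.28913481  0.003     ]
mat [ 0.42241476 -0.03625132  0.003     ]
bar+ [ 0.44064443 -0.06525977  0.0245    ]
orange0 [ 0.43898734 -0.18170063  0.0245    ]
bar- [ 0.435621   -0.26675381  0.0245    ]
n 9
[-0.0, 0.0, -1.57] [-0.47, 3.79, 0.28]
[-0.0, 0.0, -1.58] [-1.09, 3.66, 0.28]
[-0.0, 0.0, -1.57] [-1.68, 3.44, 0.28]
[-0.0, 0.0, -1.58] [-2.22, 3.11, 0.28]
[-0.0, 0.0, -1.57] [-2.7, 2.71, 0.28]
[-0.0, 0.0, -1.58] [-3.11, 2.23, 0.29]
[-0.0, 0.0, -1.57] [-3.43, 1.68, 0.28]
[-0.0, 0.0, -1.58] [-3.66, 1.1, 0.29]
[-0.01, 0.0, -1.57] [-3.79, 0.49, 0.28]
end [ 0.45 -0.1   0.2 ] err mm [ 0.02 -0.01  0.02]
```

apply_moves(
  rotation=[
    [0,0,-1.57],
    [0,0,-1.57],
    [0,0,-1.57],
    [0,0,-1.57],
    [0,0,-1.57],
  ],
  travel=[
    [-0.5,3.8,0],
    [-1.1,3.7,0],
    [-1.7,3.4,0],
    [-2.2,3.1,0],
    [-2.7,2.7,0],
  ],
  jaw=[6,6,6,6,6],
)

```text
clock: 10.1
position: [0.4465, 0.0518, 0.2246]
ee_rot: [[0.568, 0.823, -0.003], [0.823, -0.568, 0.0], [-0.002, -0.002, -1.0]]
wrist_force: [-0.2, -0.7, -0.6]
finger_gap: 0.0599
```

apply_moves(
  rotation=[
    [0,0,-1.57],
    [0,0,-1.57],
    [0,0,-1.58],
    [0,0,-1.58],
    [0,0,0],
  ],
  travel=[
    [-3.1,2.2,0],
    [-3.4,1.7,0],
    [-3.7,1.1,0],
    [-3.8,0.5,0],
    [0,0,0],
  ],
  jaw=[6,6,6,6,6],
)

```text
clock: 10.72
position: [0.4487, -0.1017, 0.2245]
ee_rot: [[-0.05, 0.999, -0.003], [0.999, 0.05, 0.001], [0.001, -0.003, -1.0]]
wrist_force: [-0.7, 0.8, 0.8]
finger_gap: 0.06
```

```bash
python3 - <<'E'
from h import *
grab('wrist','w10'); s=ctrl.read_state();print(s['position'],s['ee_rot'])
E
```

```text
[ 0.44854192 -0.10040861  0.22464567] [[-0.04663616  0.99890821 -0.00272921]
 [ 0.99891119  0.04663932  0.00110325]
 [ 0.00122933 -0.00267479 -0.99999567]]
```

View pics/w10.png

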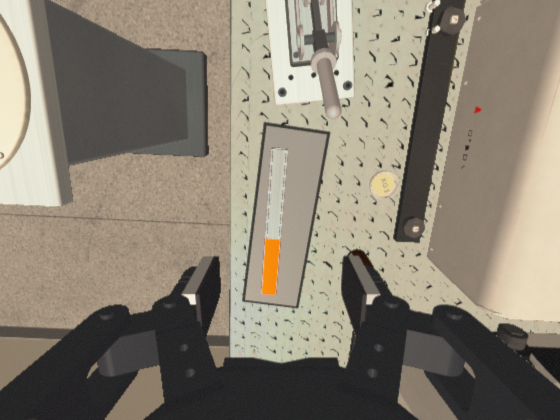

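```bash
python3 - <<'E'
from h import *
crop('w10',230,115,350,315,3,'c15')
crop('w10',260,0,370,130,4.5,'c16')
E
```

```text
(no output)
```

View pics/c15.png

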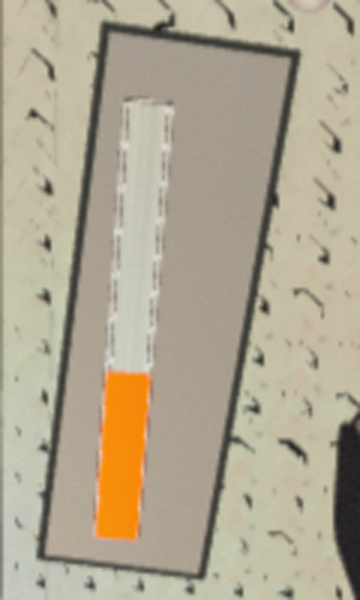

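View pics/c16.png

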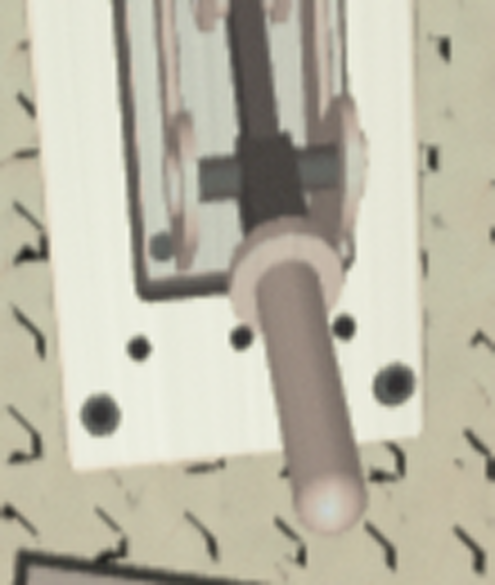

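```bash
python3 - <<'E'
from h import *
k=3
px=lambda a,b,z:pix('wrist','w10',230+a/k,115+b/k,z)
m=[px(*q,.003) for q in [(105,25),(298,52),(203,577),(40,557)]]; b=[px(*q,.0245) for q in [(125,100),(173,103),(138,538),(95,535)]]
m=np.array(m);b=np.array(b); print(m,b)
az=lambda e:np.degrees(np.arctan2(e[1],e[0]))
print('mat c',m.mean(0),az(m[0]-m[3]),az(m[1]-m[2]),'len',np.linalg.norm(m[0]-m[3]),np.linalg.norm(m[0]-m[1]))
print('bar c',b.mean(0),az(b[0]+b[1]-b[2]-b[3]),'len',np.linalg.norm(b[0]-b[3]),np.linalg.norm(b[0]-b[1]))
k=4.5
px=lambda a,b,z:pix('wrist','w10',260+a/k,b/k,z)
print('tip',px(331,497,.163)); print('corners',px(72,468,.038),px(422,432,.038))
C=cloud('wrist','w10')
for u,v in [(333,111),(331,100),(328,85),(324,65),(321,58)]: print(u,v,C[v,u])
F=np.array([.475,.041]);a=np.radians(8.36);c,n=np.cos(a),np.sin(a)
print('exp tip',F+np.array([n,-c])*.0672,'exp corners',F-.045*np.array([c,n])+.05*np.array([n,-c]),F+.045*np.array([c,n])+.05*np.array([n,-c]))
E
```

```text
[[ 0.42600523 -0.03554639  0.003     ]
 [ 0.50726911 -0.04236464  0.003     ]
 [ 0.48422456 -0.29731797  0.003     ]
 [ 0.40300235 -0.29017067  0.003     ]] [[ 0.43618723 -0.0638549   0.0245    ]
 [ 0.45557318 -0.06406599  0.0245    ]
 [ 0.45065439 -0.26370147  0.0245    ]
 [ 0.4306442  -0.26316163  0.0245    ]]
mat c [ 0.45512531 -0.16634992  0.003     ] 84.83788343841363 84.83522348945245 len 0.25566121119902474 0.08154940821305441
bar c [ 0.44326475 -0.163696    0.0245    ] 88.49782647340231 len 0.1993837957874932 0.019387107938306936
tip [ 0.48456584 -0.02112527  0.163     ]
corners [ 0.43933741 -0.01350181  0.038     ] [ 0.52535359 -0.00075139  0.038     ]
333 111 [ 0.48382718 -0.02160771  0.16532639]
331 100 [ 0.48231324 -0.01379409  0.16064858]
328 85 [ 0.48076574 -0.00230509  0.14840722]
324 65 [0.47830052 0.01410509 0.13244488]
321 58 [0.47618355 0.02030351 0.12555641]
exp tip [ 0.48477037 -0.02548594] exp corners [ 0.43774778 -0.01501136] [ 0.52679145 -0.00192605]
```

```bash
python3 - <<'E'
from h import *
plan([0.4421,-0.2087,0.03],azR(88.5),n=4)
E
```

```text
n 4
[-0.01, -0.0, 0.17] [-2.7, -0.27, 4.86]
[-0.01, -0.0, 0.18] [-2.71, -0.23, 4.86]
[-0.0, -0.01, 0.17] [-2.71, -0.19, 4.87]
[-0.01, -0.0, 0.18] [-2.71, -0.14, 4.87]
end [ 0.4421 -0.2087  0.03  ] err mm [-0.03  0.01 -0.04]
```

apply_moves(
  rotation=[
    [-0.02,0,0.17],
    [0,0,0.18],
    [0,-0.01,0.17],
    [0,0,0.18],
    [0,0,0],
  ],
  travel=[
    [-2.7,-0.27,4.85],
    [-2.7,-0.23,4.85],
    [-2.7,-0.2,4.85],
    [-2.7,-0.15,4.85],
    [0,0,0],
  ],
  jaw=[4.5,4.5,4.5,4.5,4.5],
)

```text
clock: 11.4
position: [0.4414, -0.2071, 0.0287]
ee_rot: [[0.027, 1.0, -0.004], [1.0, -0.027, 0.003], [0.003, -0.004, -1.0]]
wrist_force: [0.3, -0.5, -0.1]
finger_gap: 0.0447
```

```bash
python3 - <<'E'
from h import *
grab('wrist','w11'); s=ctrl.read_state();print(s['position'],s['ee_rot'])
E
```

```text
[ 0.44228384 -0.2068302   0.03055961] [[ 0.02561624  0.99967025 -0.00178771]
 [ 0.99967058 -0.02561331  0.0016427 ]
 [ 0.00159637 -0.0018292  -0.99999705]]
```

View pics/w11.png

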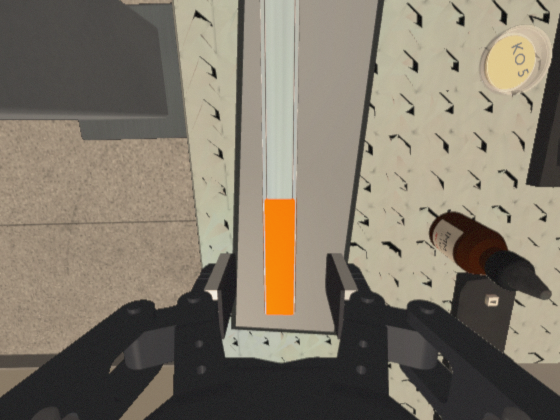

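apply_moves(
  rotation=[
    [0,0,0],
    [0,0,0],
    [0,0,0],
    [0,0,0],
  ],
  travel=[
    [-0.15,0,3],
    [0,0,2],
    [0,0,1.1],
    [0,0,0],
  ],
  jaw=[4.5,4.5,4.5,4.5],
)

```text
clock: 11.95
position: [0.4439, -0.209, -0.0284]
ee_rot: [[0.023, 1.0, 0.002], [1.0, -0.023, -0.001], [-0.001, 0.002, -1.0]]
wrist_force: [0.3, -0.3, 1.1]
finger_gap: 0.0452
```

```bash
python3 - <<'E'
from h import *
grab('wrist','w12'); s=ctrl.read_state();print(s['position'],s['wrist_force'])
E
```

```text
[ 0.44414511 -0.2092933  -0.02808187] [ 0.23170219 -0.73387231 -0.21131763]
```

View pics/w12.png

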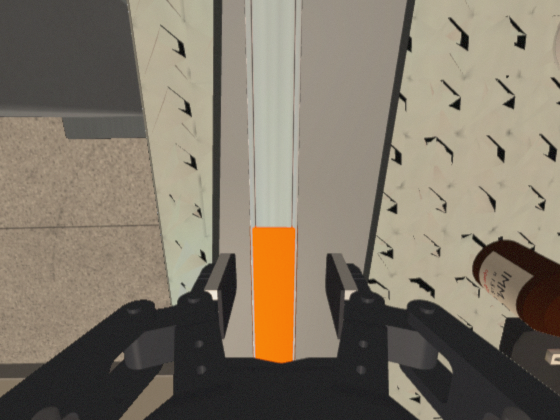

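apply_moves(
  rotation=[
    [0,0,0],
    [0,0,0],
    [0,0,0],
    [0,0,0],
    [0,0,0],
  ],
  travel=[
    [0,-0.15,0.2],
    [0,0,0],
    [0,0,0],
    [0,0,0],
    [0,0,0],
  ],
  jaw=[4,1,1,1,1],
)

```text
clock: 12.62
position: [0.4423, -0.2097, -0.0302]
ee_rot: [[0.023, 1.0, 0.002], [1.0, -0.023, -0.001], [-0.001, 0.002, -1.0]]
wrist_force: [-1.3, 2.0, 10.6]
finger_gap: 0.0196
```

```bash
python3 - <<'E'
from h import *
grab('wrist','w13'); s=ctrl.read_state();print(s['position'],s['ee_rot'],s['wrist_force'],s['joint_pos'])
crop('w13',180,0,360,400,1.5,'c17')
E
```

```text
[ 0.44226778 -0.20966345 -0.03021051] [[ 0.0234647   0.99972174  0.0024196 ]
 [ 0.999724   -0.02346182 -0.001212  ]
 [-0.00115489  0.00244737 -0.99999634]] [-2.33959017  1.71648083 10.42774936] [-5.64966495e-01  6.61135499e-01  1.88409530e+00  4.85808473e-04
  5.93669410e-01 -5.41903352e-01]
```

View pics/c17.png

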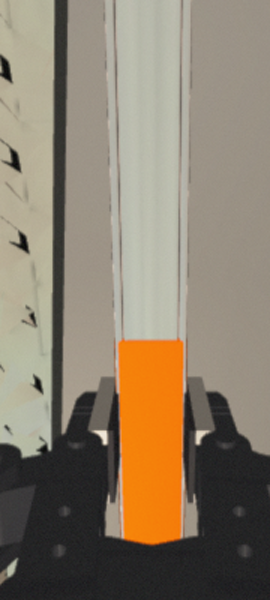

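apply_moves(
  rotation=[
    [0,0,0],
    [0,0,0],
    [0,0,0],
    [0,0,0],
    [0,0,0],
  ],
  travel=[
    [0,0,-1.5],
    [0,0,-3.5],
    [0,0,-5],
    [0,0,-4],
    [0,0,0],
  ],
  jaw=[1,1,1,1,1],
)

```text
clock: 13.3
position: [0.4434, -0.2104, 0.1126]
ee_rot: [[0.024, 1.0, 0.007], [1.0, -0.024, -0.004], [-0.004, 0.007, -1.0]]
wrist_force: [-0.3, 0.0, -2.5]
finger_gap: 0.0193
```

```bash
python3 - <<'E'
from h import *
grab('wrist','w14'); s=ctrl.read_state();print(s['position'],s['ee_rot'],s['wrist_force'],s['finger_gap'])
for f in ['w13','w14']:
    p,d,pos,R=load(f); C=(cloud('wrist',f)-pos)@R
    for lo,hi in [(0.03,.115)]:
        m=(C[...,2]<-.045)&(C[...,2]>-.066)&(abs(C[...,1])<.008)&(C[...,0]>lo)&(C[...,0]<hi)&(d>0)
        q=C[m]; A=np.c_[q[:,:2],np.ones(len(q))]; print(f,len(q),np.linalg.lstsq(A,q[:,2],rcond=None)[0],q[:,0].min(),q[:,0].max(), np.median(q[:,2]))
    m=(C[...,2]<-.047)&(C[...,2]>-.062)&(abs(C[...,1])<.014)&(d>0)
    for x in (.035,.055,.075,.09,.1):
        k=m&(abs(C[...,0]-x)<.002); y=C[k][:,1]; print(x,np.percentile(y,[1,99]).round(4),np.median(C[k][:,2]).round(4))
crop('w14',180,0,380,400,1.5,'c18')
E
```

```text
[ 0.44250151 -0.20984371  0.11079217] [[ 0.02353255  0.99971217  0.00466964]
 [ 0.99971988 -0.02352041 -0.0026369 ]
 [-0.00252631  0.00473039 -0.99998562]] [-0.67740754  0.10367887 -2.68342896] 0.019610051545247226
w13 9069 [-0.00135333  0.00123591 -0.05284201] 0.03001959860060038 0.11377662007804486 -0.052953499680293205
0.035 [-0.0098  0.0108] -0.0529
0.055 [-0.0098  0.0103] -0.0529
0.075 [-0.0101  0.0103] -0.0529
0.09 [-0.0101  0.0103] -0.0529
0.1 [-0.0102  0.01  ] -0.053
w14 9069 [ 2.56045062e-03  6.12593823e-05 -5.28804079e-02] 0.03004749219020826 0.11391180347539377 -0.05268424949839414
0.035 [-0.0098  0.0108] -0.0528
0.055 [-0.0097  0.0108] -0.0527
0.075 [-0.0097  0.0107] -0.0527
0.09 [-0.0097  0.0107] -0.0526
0.1 [-0.0098  0.0104] -0.0526
```

View pics/w14.png

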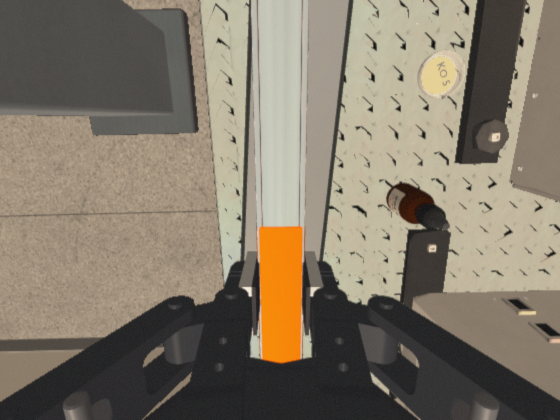

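```bash
cat >> h.py <<'E'
H=np.array([.475,.041,.098]); PHI=8.3
def barpose(dist,lev=0.,off=(0,0,0),bx=.146,bz=-.0435):
    """TCP pose with bar mouth at dist (m) from hinge; lev = lever angle rad (0 up, .785 level)"""
    a=np.radians(PHI); fx=np.array([np.cos(a),np.sin(a),0]); fy=np.array([-np.sin(a),np.cos(a),0]); e=np.pi/4-lev
    d=-fy*np.cos(e)+np.array([0,0,1])*np.sin(e)
    R=np.stack([-d,fx,np.cross(-d,fx)],1)
    return H+d*dist+np.array(off)-R@np.array([bx,0,bz]),R
E
python3 - <<'E'
from h import *
p,R=barpose(.125); print(p,R.round(3)); plan(p,R)
s=ctrl.read_state();print(s['position'])
E
```

```text
[ 0.50710267 -0.17905577  0.25886679] [[-0.102  0.99   0.102]
 [ 0.7    0.144 -0.7  ]
 [-0.707  0.    -0.707]]
n 5
[-0.12, -1.49, -0.31] [0.64, 1.29, -2.96]
[-0.12, -1.49, -0.31] [0.13, 1.34, -3.0]
[-0.12, -1.49, -0.31] [-0.38, 1.38, -2.96]
[-0.11, -1.49, -0.31] [-0.88, 1.39, -2.85]
[-0.12, -1.49, -0.3] [-1.36, 1.38, -2.66]
end [ 0.5071 -0.1791  0.2589] err mm [-0.04 -0.01  0.05]
[ 0.44250151 -0.20984371  0.11079217]
```

```bash
python3 - <<'E'
from h import *
p,R=barpose(.170); print(p); plan(p,R,n=6)
E
```

```text
[ 0.51169605 -0.21054229  0.2906866 ]
n 6
[-0.1, -1.24, -0.26] [0.01, 1.17, -2.99]
[-0.1, -1.24, -0.26] [-0.41, 1.19, -2.95]
[-0.1, -1.24, -0.26] [-0.82, 1.21, -2.86]
[-0.1, -1.24, -0.25] [-1.22, 1.21, -2.72]
[-0.09, -1.25, -0.26] [-1.59, 1.2, -2.52]
[-0.1, -1.24, -0.25] [-1.94, 1.17, -2.28]
end [ 0.5117 -0.2105  0.2907] err mm [ 0.03 -0.   -0.02]
```

apply_moves(
  rotation=[
    [-0.1,-1.24,-0.26],
    [-0.1,-1.24,-0.26],
    [-0.1,-1.24,-0.26],
    [-0.1,-1.24,-0.25],
    [-0.09,-1.25,-0.26],
  ],
  travel=[
    [0,1.2,-3],
    [-0.4,1.2,-2.95],
    [-0.8,1.2,-2.85],
    [-1.2,1.2,-2.7],
    [-1.6,1.2,-2.5],
  ],
  jaw=[1,1,1,1,1],
)

```text
clock: 13.98
position: [0.5003, -0.2098, 0.2587]
ee_rot: [[-0.09, 0.993, 0.078], [0.787, 0.119, -0.606], [-0.611, 0.007, -0.792]]
wrist_force: [-0.9, 0.7, -3.3]
finger_gap: 0.0195
```

apply_moves(
  rotation=[
    [-0.1,-1.24,-0.25],
    [0,0,0],
    [0,0,0],
  ],
  travel=[
    [-1.9,1.2,-2.3],
    [0,0,0],
    [0,0,0],
  ],
  jaw=[1,1,1],
)

```text
clock: 14.35
position: [0.5113, -0.2098, 0.2868]
ee_rot: [[-0.105, 0.99, 0.099], [0.703, 0.144, -0.696], [-0.703, -0.004, -0.711]]
wrist_force: [0.6, 0.6, -2.4]
finger_gap: 0.0196
```

```bash
python3 - <<'E'
from h import *
grab('wrist','w15');grab('scene','s15');grab('top','t15'); s=ctrl.read_state();print(s['position'],s['ee_rot'],s['wrist_force'],s['joint_pos'])
crop('s15',170,110,330,290,3.3,'c19'); crop('t15',180,170,360,240,4.3,'c20')
p,R=barpose(.170); print(Ro.from_matrix(s['ee_rot'].T@R).as_rotvec(degrees=True), s['ee_rot'].T@(p-s['position'])*1e3)
E
```

```text
[ 0.5113923  -0.21061378  0.28762511] [[-0.10308875  0.98977267  0.09860415]
 [ 0.70242216  0.14262953 -0.6973234 ]
 [-0.7042555  -0.00262446 -0.70994176]] [-0.1674921   0.24823299 -2.99727616] [-0.02045052  0.30367987  1.71667271 -0.86673909  1.14818047  0.22140769]
[-0.1770657  -0.23050656  0.03530584] [-2.13716512  0.30280438 -2.1933744 ]
```

View pics/w15.png

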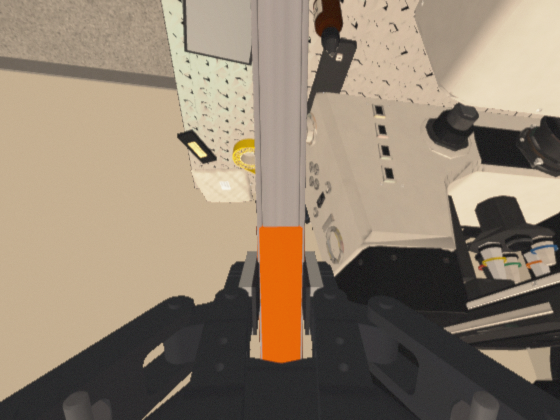

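View pics/c19.png

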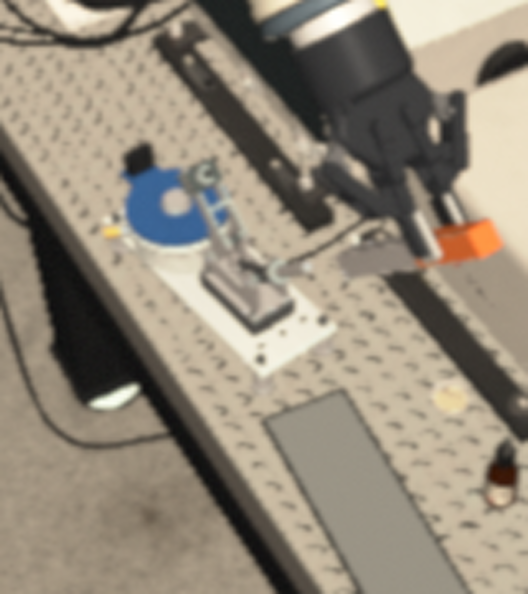

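View pics/c20.png

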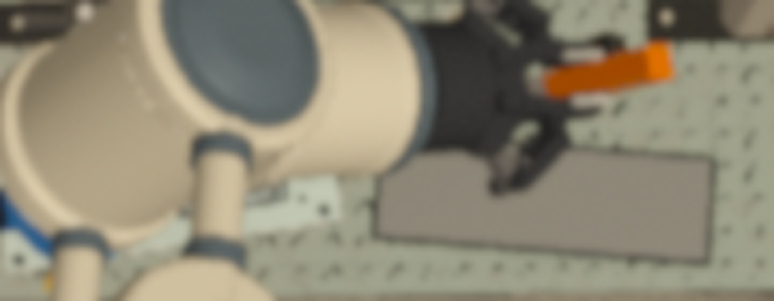

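```bash
python3 - <<'E'
from h import *
p,d,pos,R=load('s15')
crop('s15',235,175,330,205,8,'c21')
a=np.radians(PHI); fy=np.array([-np.sin(a),np.cos(a),0]); dd=-fy*.7071+np.array([0,0,.7071])
g=lambda X:((np.array(proj('scene','s15',X))-[235,175])*8).round(0)
print('tip',g(H+dd*.095),'nosec',g(H+dd*.089),'collar',g(H+dd*.035),'H',g(H))
for x in (.146,.10,.0,-.054): print(x,g(pos+R@np.array([x,0,-.0435])))
E
```

```text
tip [227. 128.] nosec [220. 130.] collar [156. 141.] H [117. 148.]
0.146 [323. 116.]
0.1 [389. 105.]
0.0 [551.  79.]
-0.054 [651.  62.]
```

View pics/c21.png

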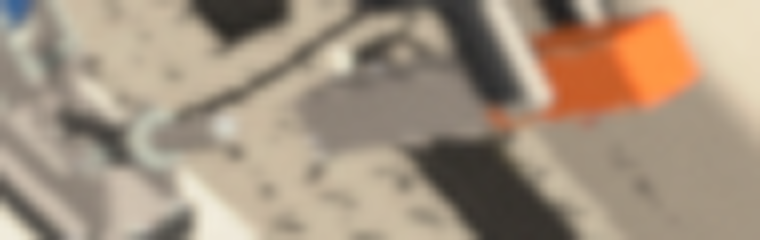

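apply_moves(
  rotation=[
    [-0.03,-0.04,0],
    [0,0,0],
    [0,0,0],
    [0,0,0],
  ],
  travel=[
    [1.2,0.03,-0.2],
    [2.5,0,0],
    [1.6,0,0],
    [0,0,0],
  ],
  jaw=[1,1,1,1],
)

```text
clock: 15.0
position: [0.5062, -0.1708, 0.2512]
ee_rot: [[-0.105, 0.989, 0.103], [0.698, 0.147, -0.7], [-0.708, -0.002, -0.706]]
wrist_force: [-0.3, 0.6, -2.1]
finger_gap: 0.0196
```

```bash
cat > chk.py <<'E'
from h import *
import sys
dist=float(sys.argv[1]); lev=float(sys.argv[2]) if len(sys.argv)>2 else 0
s=ctrl.read_state(); p,R=barpose(dist,lev); print(s['clock'],'F',(s['ee_rot'].T@s['wrist_force']).round(1),'T',s['ft_torque'].round(2)); print('rot units',(Ro.from_matrix(s['ee_rot'].T@R).as_rotvec(degrees=True)/6).round(3),'cm', (s['ee_rot'].T@(p-s['position'])*1e2).round(2),'q',s['joint_pos'].round(2))
E
python3 chk.py .115
```

```text
15.0 F [ 1.9 -0.2  1. ] T [ 0.52  0.06 -0.08]
rot units [0.009 0.011 0.03 ] cm [-0.13 -0.03  0.04] q [ 0.07  0.35  1.77 -0.89  1.14  0.36]
```

apply_moves(
  rotation=[
    [0,0,0.03],
    [0,0,0],
    [0,0,0],
    [0,0,0],
    [0,0,0],
  ],
  travel=[
    [0.7,-0.03,0.03],
    [1,0,0],
    [0.7,0,0],
    [0.5,0,0],
    [0,0,0],
  ],
  jaw=[1,1,1,1,1],
)

```text
clock: 15.62
position: [0.5035, -0.1512, 0.2313]
ee_rot: [[-0.1, 0.989, 0.104], [0.699, 0.145, -0.701], [-0.708, 0.002, -0.706]]
wrist_force: [0.6, -0.1, -1.8]
finger_gap: 0.0193
```

```bash
python3 - <<'E'
from h import *
grab('scene','s16')
p,d,pos,R=load('s16')
crop('s16',235,165,330,215,8,'c22')
a=np.radians(PHI); fy=np.array([-np.sin(a),np.cos(a),0]); dd=-fy*.7071+np.array([0,0,.7071])
g=lambda X:((np.array(proj('scene','s16',X))-[235,165])*8).round(0)
print('tip',g(H+dd*.095),'collar',g(H+dd*.035),'H',g(H), 'mouth',g(pos+R@np.array([.146,0,-.0435])))
E
python3 chk.py .085
```

```text
tip [227. 208.] collar [156. 221.] H [117. 228.] mouth [217. 209.]
15.675 F [1.4 0.5 0.9] T [ 0.56  0.09 -0.04]
rot units [ 0.018  0.018 -0.016] cm [ 0.09 -0.05  0.04] q [ 0.11  0.38  1.79 -0.9   1.13  0.43]
```

View pics/c22.png

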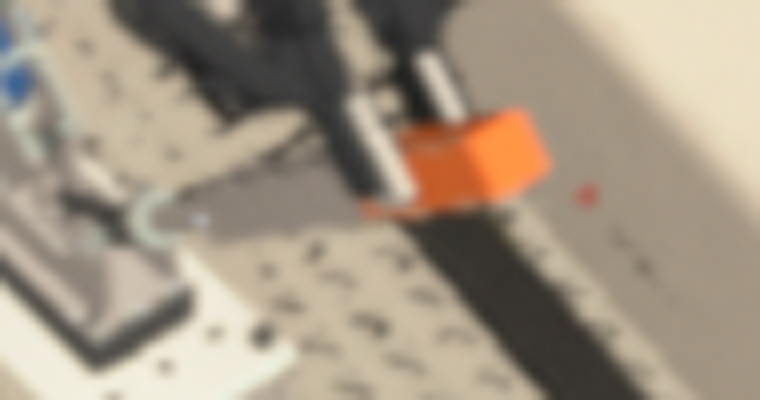

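apply_moves(
  rotation=[
    [0.02,0.02,0],
    [0,0,0],
    [0,0,0],
    [0,0,0],
    [0,0,0],
  ],
  travel=[
    [0.5,-0.05,0.04],
    [0.6,0,0],
    [0.6,0,0],
    [0.3,0,0],
    [0,0,0],
  ],
  jaw=[1,1,1,1,1],
)

```text
clock: 16.3
position: [0.5011, -0.1376, 0.2169]
ee_rot: [[-0.101, 0.99, 0.102], [0.7, 0.143, -0.7], [-0.707, 0.001, -0.707]]
wrist_force: [-0.4, -0.4, -1.9]
finger_gap: 0.0196
```

```bash
python3 chk.py .065
```

```text
16.3 F [ 1.1 -0.4  1.5] T [ 0.53  0.07 -0.  ]
rot units [-0.003 -0.003 -0.014] cm [ 0.07 -0.   -0.01] q [ 0.14  0.41  1.8  -0.9   1.13  0.48]
```

No contact forces so far; continuing to the collar.

apply_moves(
  rotation=[
    [0,0,0],
    [0,0,0],
    [0,0,0],
    [0,0,0],
    [0,0,0],
  ],
  travel=[
    [0.6,0,0],
    [0.8,0,0],
    [0.8,0,0],
    [0.5,0,0],
    [0,0,0],
  ],
  jaw=[1,1,1,1,1],
)

```text
clock: 16.92
position: [0.4984, -0.1186, 0.1977]
ee_rot: [[-0.101, 0.99, 0.102], [0.7, 0.143, -0.7], [-0.707, 0.001, -0.707]]
wrist_force: [-0.4, -0.3, -2.0]
finger_gap: 0.0196
```

```bash
python3 chk.py .035; python3 - <<'E'
from h import *
grab('scene','s17')
crop('s17',220,140,330,230,7,'c23')
E
```

```text
16.925 F [ 1.2 -0.5  1.6] T [0.51 0.11 0.01]
rot units [-0.003 -0.003 -0.011] cm [ 0.36 -0.01 -0.01] q [ 0.18  0.44  1.81 -0.9   1.13  0.54]
```

View pics/c23.png

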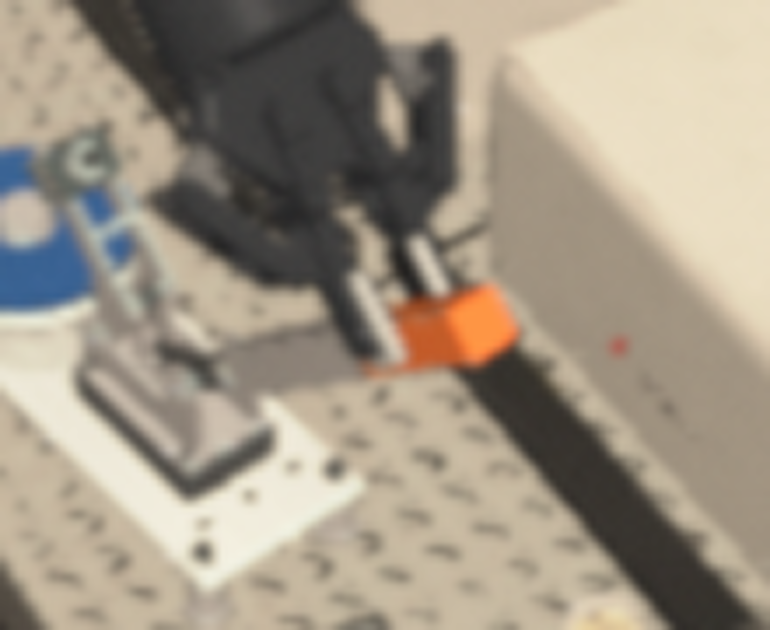

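Nearly home; push gently until contact with the collar shows.

apply_moves(
  rotation=[
    [0,0,0],
    [0,0,0],
    [0,0,0],
  ],
  travel=[
    [0.2,0,0],
    [0.15,0,0],
    [0,0,0],
  ],
  jaw=[1,1,1],
)

```text
clock: 17.35
position: [0.498, -0.1164, 0.1955]
ee_rot: [[-0.1, 0.99, 0.102], [0.7, 0.143, -0.7], [-0.707, 0.001, -0.707]]
wrist_force: [0.3, 0.2, -0.8]
finger_gap: 0.0193
```

```bash
python3 chk.py .035
```

```text
17.35 F [0.7 0.3 0.5] T [ 0.56  0.07 -0.04]
rot units [-0.002 -0.003 -0.018] cm [ 0.05 -0.01 -0.01] q [ 0.18  0.45  1.82 -0.9   1.13  0.55]
```

apply_moves(
  rotation=[
    [0,0,0],
    [0,0,0],
    [0,0,0],
  ],
  travel=[
    [0.15,0,0],
    [0.15,0,0],
    [0,0,0],
  ],
  jaw=[1,1,1],
)

```text
clock: 17.73
position: [0.4981, -0.1153, 0.1945]
ee_rot: [[-0.1, 0.99, 0.102], [0.698, 0.143, -0.701], [-0.709, 0.002, -0.705]]
wrist_force: [0.6, -9.2, 8.5]
finger_gap: 0.0196
```

```bash
python3 chk.py .035
```

```text
17.725 F [-12.5  -0.8   0.5] T [-1.75 -0.11 -0.01]
rot units [-0.001  0.023 -0.022] cm [-0.1  -0.02  0.01] q [ 0.19  0.45  1.82 -0.9   1.13  0.56]
```

```bash
python3 - <<'E'
from h import *
D=np.radians(3.6)
p0,R0=barpose(.0345,0); 
for l in (0,.4):
    p0,R0=barpose(.0345,l);p1,R1=barpose(.0345,l+D)
    print(Ro.from_matrix(R0.T@R1).as_rotvec(degrees=True)/6,(R0.T@(p1-p0)*100).round(3),(R1.T@(p1-p0)*100).round(3))
E
```

```text
[6.53004119e-17 6.00000000e-01 4.52371144e-17] [0.309 0.    1.125] [0.238 0.    1.142]
[ 2.80874438e-17  6.00000000e-01 -1.24393380e-16] [0.309 0.    1.125] [0.238 0.    1.142]
```

apply_moves(
  rotation=[
    [0,0.6,0],
    [0,0.6,0],
    [0,0.6,0],
    [0,0.6,0],
    [0,0,0],
  ],
  travel=[
    [0.2,0,1.12],
    [0.31,0,1.12],
    [0.31,0,1.12],
    [0.31,0,1.12],
    [0,0,0],
  ],
  jaw=[1,1,1,1,1],
)

```text
clock: 18.35
position: [0.5005, -0.1348, 0.1519]
ee_rot: [[-0.12, 0.99, 0.073], [0.852, 0.141, -0.503], [-0.509, 0.002, -0.861]]
wrist_force: [-0.9, 0.2, -2.1]
finger_gap: 0.0198
```

```bash
python3 chk.py .0345 .2513
```

```text
18.35 F [ 1.3 -0.8  1.7] T [0.39 0.11 0.02]
rot units [-0.005 -0.004 -0.037] cm [-0.02  0.02 -0.05] q [-0.01  0.42  1.82 -0.67  0.94  0.26]
```

```bash
python3 - <<'E'
from h import *
grab('scene','s18')
crop('s18',200,120,330,230,6,'c24')
E
```

```text
(no output)
```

View pics/c24.png

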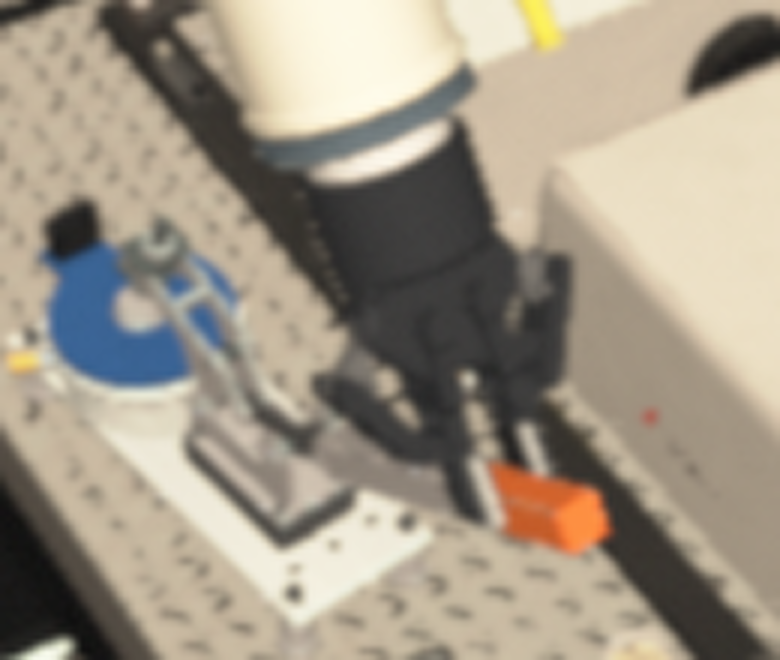

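apply_moves(
  rotation=[
    [0,0.6,0],
    [0,0.6,0],
    [0,0.6,0],
    [0,0.6,0],
    [0,0,0],
  ],
  travel=[
    [0.31,0,1.1],
    [0.31,0,1.12],
    [0.31,0,1.12],
    [0.31,0,1.12],
    [0,0,0],
  ],
  jaw=[1,1,1,1,1],
)

```text
clock: 19.02
position: [0.5019, -0.1422, 0.1062]
ee_rot: [[-0.136, 0.99, 0.04], [0.951, 0.142, -0.276], [-0.279, 0.001, -0.96]]
wrist_force: [1.6, -6.0, 0.5]
finger_gap: 0.0196
```

```bash
python3 chk.py .0345 .5027
```

```text
19.025 F [-6.1  0.7  1.2] T [-0.87 -0.27 -0.05]
rot units [-0.     0.002 -0.024] cm [-0.04 -0.02 -0.03] q [-0.2   0.44  1.8  -0.36  0.84 -0.11]
```

apply_moves(
  rotation=[
    [0,0.6,0],
    [0,0.6,0],
    [0,0.6,0],
    [0,0.6,0],
    [0,0,0],
  ],
  travel=[
    [0.26,0,1.12],
    [0.3,0,1.12],
    [0.31,0,1.12],
    [0.31,0,1.12],
    [0,0,0],
  ],
  jaw=[1,1,1,1,1],
)

```text
clock: 19.65
position: [0.5014, -0.1388, 0.0597]
ee_rot: [[-0.142, 0.99, 0.004], [0.989, 0.143, -0.031], [-0.031, -0.0, -1.0]]
wrist_force: [2.3, -10.7, -3.6]
finger_gap: 0.0198
```

```bash
python3 chk.py .0345 .754;python3 - <<'E'
from h import *
grab('scene','s19')
crop('s19',200,120,330,230,6,'c25')
E
```

```text
19.65 F [-10.8   0.8   3.9] T [-2.12 -0.46 -0.08]
rot units [-0.001  0.001 -0.018] cm [-0.   -0.01 -0.05] q [-0.37  0.52  1.76 -0.04  0.84 -0.48]
```

View pics/c25.png

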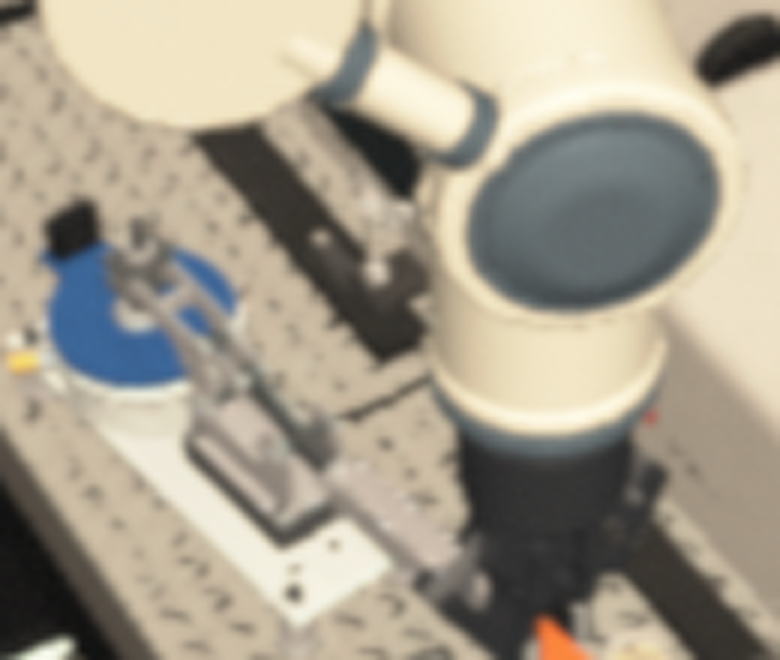

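apply_moves(
  rotation=[
    [0,0.45,0],
    [0,0.4,0],
    [0,0,0],
  ],
  travel=[
    [0.18,0,0.84],
    [0.18,0,0.75],
    [0,0,0],
  ],
  jaw=[1,1,1],
)

```text
clock: 20.08
position: [0.5015, -0.1353, 0.0445]
ee_rot: [[-0.143, 0.99, -0.007], [0.988, 0.143, 0.056], [0.056, 0.001, -0.998]]
wrist_force: [1.7, -7.3, 4.6]
finger_gap: 0.0191
```

```bash
python3 chk.py .0345 .843; python3 - <<'E'
from h import *
for n in ['wrist','scene']: grab(n,n[0]+'20')
crop('s20',200,120,330,230,6,'c26')
E
```

```text
20.075 F [-7.2  0.6 -5.1] T [-0.51 -0.03  0.  ]
rot units [ 0.011  0.01  -0.012] cm [ 0.05 -0.08  0.03] q [-0.41  0.56  1.74  0.06  0.87 -0.6 ]
```

View pics/c26.png

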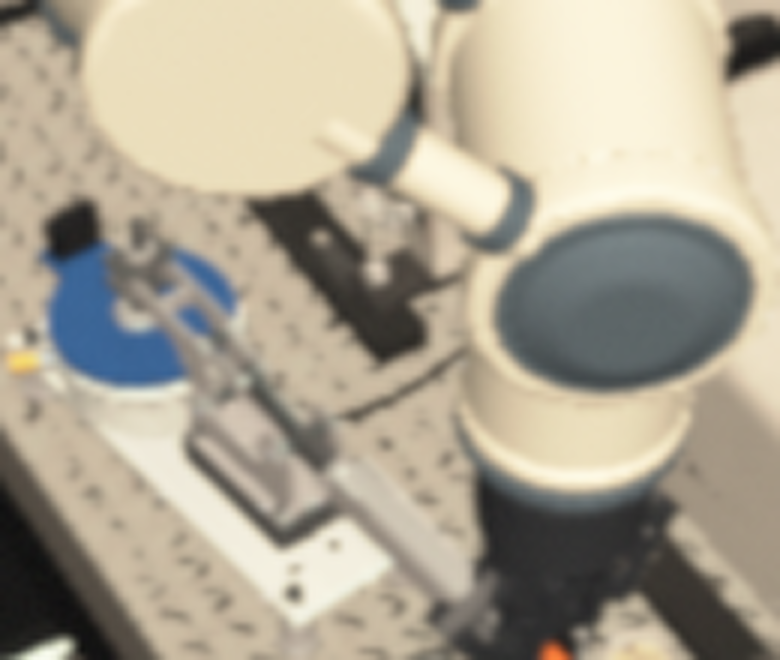

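View pics/w20.png

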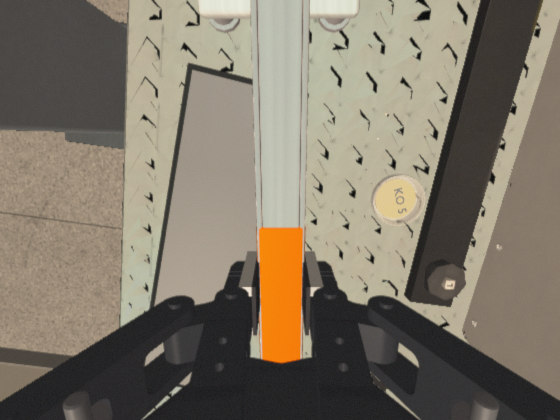

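apply_moves(
  rotation=[
    [0,0.2,0],
    [0,0,0],
  ],
  travel=[
    [0.08,0,0.4],
    [0,0,0],
  ],
  jaw=[1,1],
)

```text
clock: 20.42
position: [0.5017, -0.134, 0.0413]
ee_rot: [[-0.144, 0.99, -0.009], [0.987, 0.144, 0.076], [0.077, 0.002, -0.997]]
wrist_force: [-1.0, -6.7, 18.3]
finger_gap: 0.0195
```

```bash
python3 chk.py .0345 .864
```

```text
20.425 F [ -5.1  -2.  -18.7] T [-0.23  0.2   0.22]
rot units [ 0.019  0.019 -0.004] cm [ 0.05 -0.11  0.09] q [-0.42  0.57  1.74  0.09  0.88 -0.62]
```

```bash
python3 - <<'E'
from h import *
p,R=barpose(.036,.785); print(p); plan(p,R,n=2)
E
```

```text
[ 0.50127533 -0.13911082  0.05457247]
n 2
[0.01, -0.37, -0.0] [-0.2, -0.05, -0.68]
[0.01, -0.37, -0.0] [-0.22, -0.06, -0.67]
end [ 0.5013 -0.1391  0.0546] err mm [ 0.01 -0.01  0.01]
```

apply_moves(
  rotation=[
    [0.01,-0.37,0],
    [0.01,-0.37,0],
    [0,0,0],
  ],
  travel=[
    [-0.2,-0.05,-0.68],
    [-0.22,-0.05,-0.65],
    [0,0,0],
  ],
  jaw=[1,1,1],
)

```text
clock: 20.8
position: [0.5004, -0.138, 0.0538]
ee_rot: [[-0.145, 0.989, -0.002], [0.989, 0.145, 0.0], [0.0, -0.002, -1.0]]
wrist_force: [0.5, -0.8, -1.5]
finger_gap: 0.0195
```

```bash
python3 chk.py .036 .785
```

```text
20.8 F [-0.8  0.4  1.5] T [-0.3   0.11  0.1 ]
rot units [-0.015 -0.007  0.007] cm [-0.13  0.07 -0.08] q [-0.38  0.54  1.75 -0.    0.85 -0.53]
```

apply_moves(
  rotation=[
    [0,0,0],
    [0,0,0],
    [0,0,0],
    [0,0,0],
    [0,0,0],
  ],
  travel=[
    [-0.5,0.03,-0.05],
    [-1,0,0],
    [-1.5,0,0],
    [-1.5,0,0],
    [0,0,0],
  ],
  jaw=[1,1,1,1,1],
)

```text
clock: 21.42
position: [0.5074, -0.185, 0.0538]
ee_rot: [[-0.141, 0.99, -0.001], [0.99, 0.141, 0.001], [0.001, -0.001, -1.0]]
wrist_force: [0.4, 1.0, -2.3]
finger_gap: 0.0196
```

```bash
python3 chk.py .08 .785
```

```text
21.425 F [0.9 0.6 2.3] T [-0.11 -0.08  0.  ]
rot units [-0.005 -0.014 -0.031] cm [ 0.23  0.05 -0.08] q [-0.46  0.56  1.7   0.    0.88 -0.6 ]
```

apply_moves(
  rotation=[
    [0,0,0],
    [0,0,0],
    [0,0,0],
    [0,0,0],
  ],
  travel=[
    [-0.9,0,0],
    [-0.9,0,0],
    [-0.2,-0.3,0],
    [0,0,0],
  ],
  jaw=[1,1,1,1],
)

```text
clock: 21.92
position: [0.5067, -0.2037, 0.0538]
ee_rot: [[-0.143, 0.99, -0.001], [0.99, 0.143, 0.001], [0.002, -0.001, -1.0]]
wrist_force: [0.1, -0.0, -2.5]
finger_gap: 0.0196
```

```bash
python3 chk.py .102 .785; python3 - <<'E'
from h import *
grab('scene','s21'); grab('top','t21')
crop('s21',200,120,330,230,6,'c27'); crop('t21',180,180,360,250,4.3,'c28')
E
```

```text
21.925 F [-0.1  0.1  2.5] T [-0.04 -0.03 -0.07]
rot units [-0.011 -0.019 -0.017] cm [-0.13  0.4  -0.08] q [-0.49  0.56  1.69  0.    0.89 -0.64]
```

View pics/c27.png

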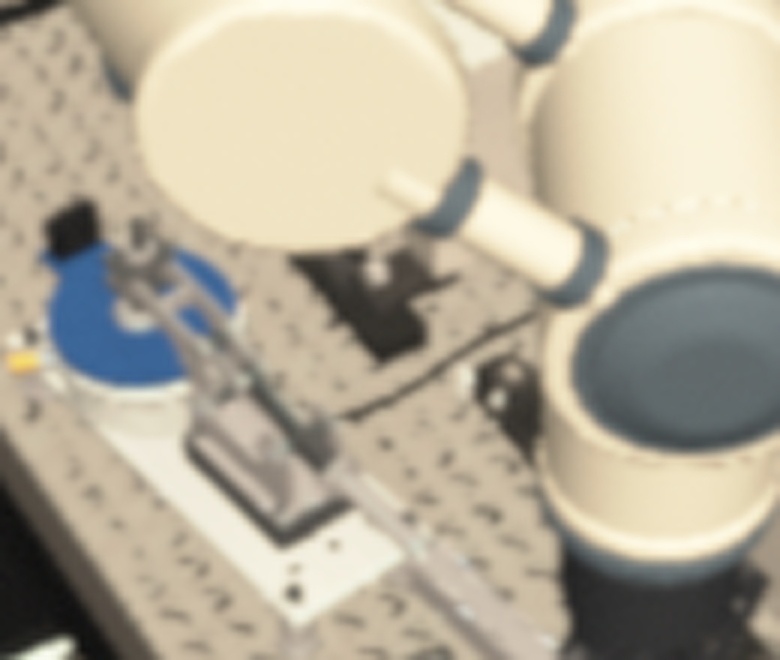

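View pics/c28.png

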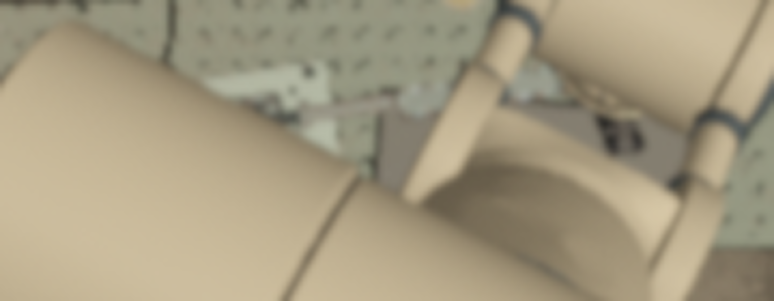

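```bash
python3 - <<'E'
from h import *
print([pix('top','top1',110+q[0]/3,150+q[1]/3,.07) for q in [(632,95)]])
plan([.4509,-.2121,.05],azR(84.84),n=3)
E
```

```text
[array([ 0.55543854, -0.20969415,  0.07      ])]
n 3
[-0.0, -0.0, 0.74] [-0.02, -1.89, 0.13]
[-0.01, -0.01, 0.74] [-0.16, -1.88, 0.13]
[-0.0, -0.0, 0.75] [-0.31, -1.87, 0.13]
end [ 0.4509 -0.2121  0.05  ] err mm [-0.04  0.04 -0.03]
```

apply_moves(
  rotation=[
    [0,0,0],
    [0,0,0.74],
    [0,0,0.74],
    [0,0,0.75],
    [0,0,0],
  ],
  travel=[
    [-0.2,-2,0],
    [0,-1.8,0],
    [-0.1,-1.4,0.1],
    [-0.2,-0.4,0.2],
    [0,0,0],
  ],
  jaw=[1,1,1,1,1],
)

```text
clock: 22.65
position: [0.4516, -0.2148, 0.0509]
ee_rot: [[0.09, 0.996, -0.001], [0.996, -0.09, 0.001], [0.001, -0.001, -1.0]]
wrist_force: [-0.2, -0.3, -1.4]
finger_gap: 0.0196
```

```bash
python3 - <<'E'
from h import *
grab('wrist','w22'); s=ctrl.read_state(); print(s['position'],s['ee_rot'])
plan([.4509,-.2121,.02],azR(84.84),n=1)
E
```

```text
[ 0.45196887 -0.21481819  0.05096772] [[ 8.82571910e-02  9.96097247e-01 -9.70778961e-04]
 [ 9.96097116e-01 -8.82560224e-02  1.18718141e-03]
 [ 1.09687105e-03 -1.07176742e-03 -9.99998824e-01]]
n 1
[-0.01, -0.01, 0.02] [0.26, -0.13, 3.1]
end [ 0.4509 -0.2121  0.02  ] err mm [-0.03  0.02 -0.03]
```

View pics/w22.png

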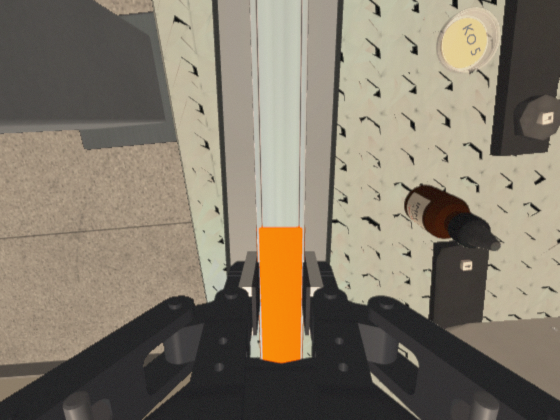

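```bash
python3 - <<'E'
from h import *
crop('w22',190,0,360,260,2.3,'c29')
p,d,pos,R=load('w22'); g=p.astype(int).sum(2)
for v in (10,60,110,160,200,235): print(v,list(g[v,206:232]),'|',list(g[v,322:350]))
E
```

```text
10 [np.int64(531), np.int64(539), np.int64(535), np.int64(542), np.int64(545), np.int64(522), np.int64(305), np.int64(173), np.int64(152), np.int64(157), np.int64(165), np.int64(209), np.int64(392), np.int64(457), np.int64(453), np.int64(452), np.int64(452), np.int64(453), np.int64(448), np.int64(457), np.int64(458), np.int64(456), np.int64(455), np.int64(457), np.int64(461), np.int64(460)] | [np.int64(457), np.int64(461), np.int64(458), np.int64(455), np.int64(461), np.int64(451), np.int64(460), np.int64(451), np.int64(461), np.int64(454), np.int64(455), np.int64(456), np.int64(459), np.int64(460), np.int64(445), np.int64(279), np.int64(173), np.int64(153), np.int64(164), np.int64(160), np.int64(231), np.int64(480), np.int64(534), np.int64(538), np.int64(541), np.int64(543), np.int64(541), np.int64(543)]
60 [np.int64(538), np.int64(535), np.int64(532), np.int64(537), np.int64(546), np.int64(547), np.int64(549), np.int64(540), np.int64(520), np.int64(271), np.int64(159), np.int64(165), np.int64(164), np.int64(186), np.int64(310), np.int64(443), np.int64(453), np.int64(452), np.int64(
[... 3103 characters left out ...]
4(554), np.int64(546), np.int64(541), np.int64(541), np.int64(545), np.int64(529), np.int64(408), np.int64(463), np.int64(533), np.int64(561), np.int64(544), np.int64(373), np.int64(208), np.int64(171), np.int64(157), np.int64(202), np.int64(388), np.int64(471), np.int64(481)] | [np.int64(461), np.int64(463), np.int64(454), np.int64(451), np.int64(380), np.int64(216), np.int64(160), np.int64(160), np.int64(189), np.int64(351), np.int64(525), np.int64(550), np.int64(552), np.int64(552), np.int64(537), np.int64(532), np.int64(525), np.int64(527), np.int64(533), np.int64(530), np.int64(540), np.int64(542), np.int64(537), np.int64(537), np.int64(530), np.int64(533), np.int64(534), np.int64(541)]
```

View pics/c29.png

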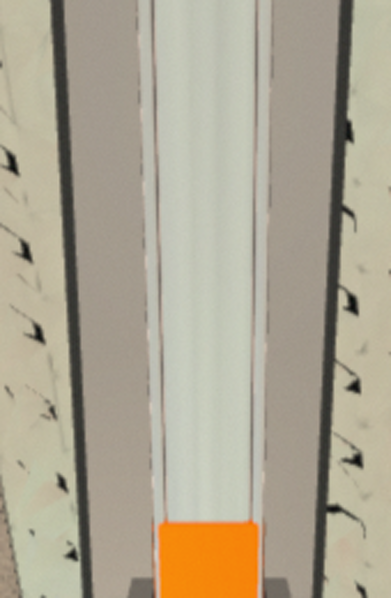

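```bash
python3 - <<'E'
from h import *
p,d,pos,R=load('w22')
for v,l,r in [(10,212.3,342.6),(110,217.3,337.5),(200,222.3,332.6),(235,224.2,330.8)]:
    a=pix('wrist','w22',l,v,.003);b=pix('wrist','w22',r,v,.003); ta=R.T@(a-pos);tb=R.T@(b-pos); print(ta.round(4),tb.round(4),((ta+tb)/2).round(4),(tb-ta)[1])
# expected mat far-end edge: +y end
m=np.array([.4551,-.1663]); u=np.array([np.cos(np.radians(84.84)),np.sin(np.radians(84.84))]); print(m+.13*u)
C=(cloud('wrist','w22')-pos)@R
k=(C[...,2]<-.047)&(C[...,2]>-.062)&(abs(C[...,1])<.014)
for x in (.04,.07,.1): y=C[k&(abs(C[...,0]-x)<.002)][:,1]; print(x,np.percentile(y,[1,99]).round(4))
E
```

```text
[ 0.1399 -0.0433  0.0481] [0.1399 0.0406 0.048 ] [ 0.1399 -0.0014  0.0481] 0.08388870608337645
[ 0.0787 -0.0436  0.0481] [0.0787 0.0405 0.0479] [ 0.0787 -0.0016  0.048 ] 0.08417577467509729
[ 0.0136 -0.0436  0.048 ] [0.0136 0.0403 0.0479] [ 0.0136 -0.0017  0.0479] 0.08386493869700938
[-0.0149 -0.0436  0.0479] [-0.0148  0.0402  0.0478] [-0.0148 -0.0017  0.0479] 0.08384712323975826
[ 0.46679185 -0.03682683]
0.04 [-0.0096  0.0106]
0.07 [-0.01    0.0103]
0.1 [-0.0101  0.0103]
```

apply_moves(
  rotation=[
    [0,0,0],
    [0,0,0],
    [0,0,0],
    [0,0,0],
    [0,0,0],
  ],
  travel=[
    [0.25,-0.17,2],
    [0,0,3],
    [0,0,2],
    [0,0,0.7],
    [0,0,0],
  ],
  jaw=[1,1,1,1,1],
)

```text
clock: 23.32
position: [0.4504, -0.2121, -0.0261]
ee_rot: [[0.089, 0.996, -0.001], [0.996, -0.089, 0.001], [0.001, -0.001, -1.0]]
wrist_force: [-0.6, -0.2, -1.7]
finger_gap: 0.0194
```

```bash
python3 - <<'E'
from h import *
s=ctrl.read_state(); print(s['position'],s['ee_rot'][:,2],s['wrist_force'])
E
```

```text
[ 0.45043304 -0.21208876 -0.02608632] [-0.00132859  0.00136743 -0.99999818] [-0.56222661 -0.16038636 -1.72554267]
```

apply_moves(
  rotation=[
    [0,0,0],
    [0,0,0],
    [0,0,0],
    [0,0,0],
  ],
  travel=[
    [0,0,0.2],
    [0,0,0.15],
    [0,0,0],
    [0,0,0],
  ],
  jaw=[1,1,1,1],
)

```text
clock: 23.82
position: [0.4503, -0.2122, -0.0295]
ee_rot: [[0.09, 0.996, -0.001], [0.996, -0.09, 0.001], [0.001, -0.001, -1.0]]
wrist_force: [0.0, 0.0, -2.8]
finger_gap: 0.0197
```

apply_moves(
  rotation=[
    [0,0,0],
    [0,0,0],
    [0,0,0],
  ],
  travel=[
    [0,0,0.1],
    [0,0,0],
    [0,0,0],
  ],
  jaw=[1,1,1],
)

```text
clock: 24.2
position: [0.4504, -0.2121, -0.0302]
ee_rot: [[0.09, 0.996, -0.001], [0.996, -0.09, 0.001], [0.001, -0.001, -1.0]]
wrist_force: [-1.0, 2.7, 8.8]
finger_gap: 0.0196
```

apply_moves(
  rotation=[
    [0,0,0],
    [0,0,0],
    [0,0,0],
    [0,0,0],
    [0,0,0],
  ],
  travel=[
    [0,0,-0.05],
    [0,0,0],
    [0,0,0],
    [0,0,-2],
    [0,0,-4],
  ],
  jaw=[4.5,4.5,4.5,4.5,4.5],
)

```text
clock: 24.82
position: [0.4495, -0.2118, 0.0296]
ee_rot: [[0.09, 0.996, -0.004], [0.996, -0.09, 0.003], [0.002, -0.004, -1.0]]
wrist_force: [0.6, -0.6, 0.3]
finger_gap: 0.0448
```

apply_moves(
  rotation=[
    [0,0,0],
    [0,0,0],
    [0,0,0],
    [0,0,0],
    [0,0,0],
  ],
  travel=[
    [0.5,0,-5],
    [3,0,-5],
    [5,0,-5],
    [3,0,-3],
    [0,0,0],
  ],
  jaw=[4.5,4.5,4.5,4.5,4.5],
)

```text
clock: 25.45
position: [0.4614, -0.1024, 0.2063]
ee_rot: [[0.088, 0.996, 0.003], [0.996, -0.088, 0.0], [0.0, 0.003, -1.0]]
wrist_force: [0.9, -0.3, -0.5]
finger_gap: 0.0449
```

```bash
python3 - <<'E'
from h import *
grab('wrist','w30'); s=ctrl.read_state(); print(s['position'],s['wrist_force'])
E
```

```text
[ 0.46071874 -0.10323394  0.2049258 ] [ 0.39600138 -1.00881068 -0.84559386]
```

View pics/w30.png

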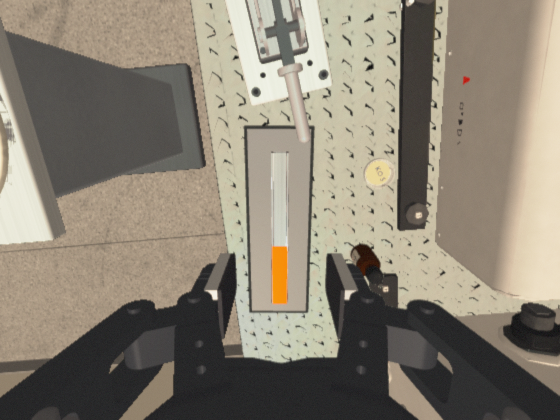

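```bash
python3 - <<'E'
from h import *
crop('w30',230,0,340,320,2,'c30')
crop('w30',235,110,325,320,2.8,'c31')
C=cloud('wrist','w30')
for u,v in [(304,134),(301,118),(297,100),(290,72)]: print(C[v,u].round(4))
E
```

```text
[ 0.4884 -0.0448  0.1024]
[ 0.4866 -0.031   0.1028]
[ 0.4842 -0.0158  0.1033]
[0.4799 0.0069 0.1025]
```

View pics/c31.png

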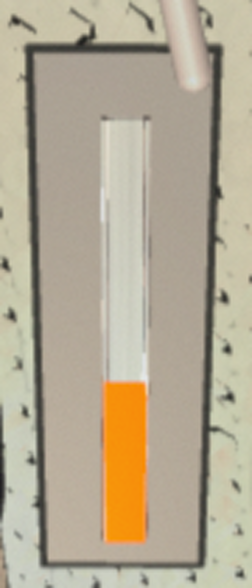

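```bash
python3 - <<'E'
from h import *
k=2.8
px=lambda a,b,z:pix('wrist','w30',235+a/k,110+b/k,z)[:2]
m=np.array([px(*q,.003) for q in [(27,46),(221,45),(205,568),(41,568)]]);b=np.array([px(*q,.0245) for q in [(101,119),(151,119),(148,543),(104,543)]])
az=lambda e:np.degrees(np.arctan2(e[1],e[0]))
u=(m[0]+m[1]-m[2]-m[3]);u/=np.linalg.norm(u); e=b.mean(0)-m.mean(0)
print(az(u),az(b[0]+b[1]-b[2]-b[3]),'along',e@u,'across',e@[u[1],-u[0]],np.linalg.norm(m[0]-m[3]),np.linalg.norm(b[0]-b[3]))
E
```

```text
84.82215965009475 84.97214907205246 along 5.2115028321881154e-05 across 0.0011732915358102678 0.2579453014817194 0.20058881200866935
```

```bash
python3 - <<'E'
from h import *
grab('scene','s31'); crop('s31',180,110,340,310,3,'c32'); print(ctrl.read_state()['finger_gap'])
E
```

```text
0.04513328250994933
```

View pics/c32.png

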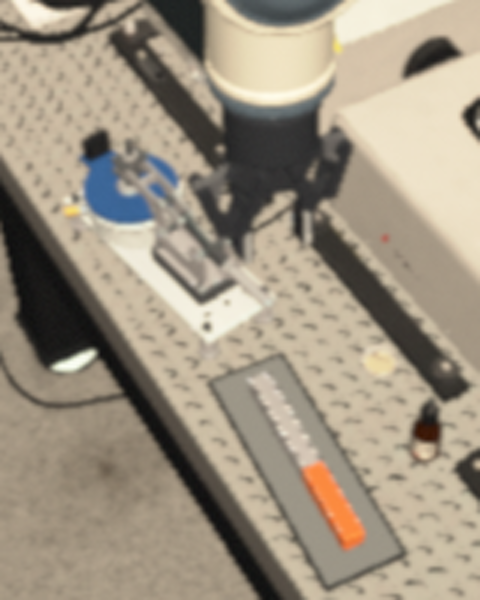

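```bash
python3 -c "
from h import *
print(ctrl.read_state()['dq'].round(3)); print(ctrl.close_job())"
```

```text
[-0.02   0.022  0.011 -0.001 -0.005 -0.003]
the job is handed in; nothing more can be done
None
```

The job is done and handed in, at about 26 s of the 72 s allowed; no verdict was reported.

- **Lid:** it sits on the chamber with its ear pointing to +y. Before release its top measured 83 mm high (84 expected) and level. The last scene picture shows the clamp's foot on the boss, but I did not measure the lid again after locking.
- **Clamp:** the bar went onto the stub until it met the collar (about 12 N along the stub). I threw the lever until the upward force on the tool rose sharply to 18 N, which I took as the stop. After the bar came off, the stub measured level, its top at about 102–103 mm all along (104 expected, and the depth reads about 1 mm low).
- **Bar:** it lies back on its mat, 0.1 mm off centre lengthwise and 1.2 mm across, within 0.2° of the mat's direction.

**Disagreement:** the real fingertips lie about 39 mm behind the stated tool point. My first close on the lid's grip therefore shut above it and touched nothing; I allowed for the offset from then on.

The bystanders were never touched, and the gripper stood clear and open when I handed in.

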